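# Load a cylindrical cell into a sloped spring-contact test fixture

### The job

Load the large round cell that lies loose on the bench into the sloped test fixture: flat end on the spring plunger at the low end, terminal post on the fixed contact at the high end, lying fully down in both saddles and held there by the spring when you let go. It rolls at a touch, and it only goes in tilted, pushing the plunger back first and then swinging the post end down. Leave the other things on the bench where they are.

Things in the scene. Friction and masses are not known exactly. Their poses are not given: they have to be found in the camera images.
- cell_center (a point): The large cell: plain grey cylinder lying on its side on the bench, 38 mm diameter, 140 mm long over all, about 0.4 kg. One end is flat; from the other a steel terminal post stands out, 14 mm diameter, 6 mm long (the can alone is 134 mm). Point: on its axis, half-way along the 140 mm. x axis: along the cell towards the post; y and z turn as it rolls. It rolls almost without resistance.
- cell_post (a point): Middle of the end face of the cell's terminal post, 70 mm from cell_center along the cell's x axis.
- deck: Sloped deck of the test fixture, an aluminium plate on four legs, fixed to the bench. It rises at 20 degrees, away from the robot. Origin: where cell_center must end, on the axis of the seated cell, 97 mm above the bench. x runs up the slope along the seated cell, z square to the slope, upwards. Plate: 220 x 96 mm, top at z = -33 mm. Nothing stands above it.
- saddles (a point): Midway between the two black saddles, at the seated cell's lowest line (19 mm under its axis; deck axes). They stand 35 mm either side of here along x, each only 10 mm wide: shallow Vs with faces at 20 degrees, 7 mm deep and 41 mm across, so a cell let go off-line can roll out, or be clamped off-centre. Between them fingers have room on both sides and 14 mm below the cell.
- contact (a point): Centre of the face of the fixed brass contact (16 mm disc) at the high end: 70 mm up the slope from the deck's origin, facing down the slope. The post's end must rest on it.
- contact_block (a point): Middle of the top of the black block that carries the fixed contact (deck axes): at x = 80, z = 8 mm in the deck's frame. The block is 12 mm thick along x (74 to 86 mm) and 60 mm wide; the post end has to come over it and swing down in front of it.
- plunger_block (a point): Middle of the top of the black block that the plunger comes out of (deck axes): at x = -102, z = 13 mm in the deck's frame; 28 mm along x (-116 to -88 mm) and 50 mm wide.
- plunger_face (a point): Centre of the flat face of the brass spring plunger at the low end, a 20 mm disc on the axis of the seated cell, facing up the slope. Unpressed it stands at x = -62 mm in the deck's frame, 132 mm from the contact: 8 mm less than the cell's length.
- plunger (a joint): How far the plunger is pressed in, m: 0 free, 0.008 with the cell properly in, 0.020 at its stop. Its spring gives about 4 N at once and 6 N more per 10 mm.
- small_cell: Bystander, leave alone: a much smaller round cell, 26 mm diameter, 70 mm tall, standing on end. Origin: middle of its underside.
- jar: Bystander, leave alone: white screw-top jar, 52 mm diameter, 85 mm tall. Origin: middle of its underside.
- beaker: Bystander, leave alone: glass beaker, 60 mm diameter, 75 mm tall. Origin: middle of its underside.
- driver: Bystander, leave alone: screwdriver lying on the bench. Origin: middle of its underside.
- spanner: Bystander, leave alone: spanner lying on the bench. Origin: middle of its underside.
- meter: Bystander, leave alone: hand multimeter lying flat, 150 x 78 x 41 mm. Origin: middle of its underside.
- coupling: Bystander, leave alone: steel flanged coupling standing on the bench, 48 mm diameter, 52 mm tall. Origin: middle of its underside.
There are look-alikes about, which are no part of the job. What is shaped like the part that bears cell_center but orange is not meant.

How it is judged:
By the outcome, as a careful person would: the job done as asked, in the order asked, and still so for the second after the job is handed in, with the robot touching nothing.
It also fails if it takes over 48 s, if anything falls off the work surface, if the arm or the gripper's body presses on something with over 40 N, if the wrist force passes 120 N, or if a joint passes its speed limit or range.

### The arm

A 6-joint arm with a two-finger parallel gripper is mounted at the origin on the work surface. World frame = base frame: x ahead of the robot, y to its left, z up, the work surface at z = 0. Lengths are in m, angles in degrees, forces in N, time in s.
With the tool pointing down it reaches from about 0.4 to 0.925 m from the base axis. Payload 3.4 kg.
Tool frame: the origin (TCP) lies between the finger pads; the fingertips stand 25 mm ahead of it and the grasp point (between the pads) lies 6 mm ahead of it; z points along the fingers, y is the direction in which the jaws open and shut (so a half turn about z gives the same grasp; the last joint's range is limited). The gripper opens to 85 mm and grips with 20 to 120 N. Pads are 22 mm wide; open, the fingers measure 114 mm over their backs; the gripper's body (76 mm by 85 mm) begins 54 mm behind the grasp point. The pads swing forward as they close: fully open they stand 13 mm farther back than shut.
Start: joints at [71.706, 17.578, 86.31, -0, 76.112, -4.211], TCP at [0.14, 0.558, 0.256] pointing down, gripper open.
Joint ranges: [-179.03, 179.03], [-60, 130.46], [8.19, 133.38], [-81.62, 261.62], [5.75, 156.47], [-153.77, 153.77]. Speed limits (degrees/s): [147.25, 147.25, 180, 180, 180, 180].

### API

Orientations are given as a 3x3 rotation matrix whose columns are the frame's x, y, z axes.
In Python, from rig import manip, imaging gives the robot as it stands.
- The arm moves only by the tool apply_moves, never from a script. Its argument "steps" is a list that holds one entry, the list of rows, each a list of 7 numbers: the shift along the tool's x, y, z in mm, then the turn, a rotation vector about the tool's x, y, z in degrees, then the closure, from -1 (fully open) to 1 (shut). A call has 1 to 5 rows; each row is the pose to reach, as a shift and turn from the pose measured when the call began, along the tool's axes at that moment; what a row does not reach only later rows make up. A row lasts 1/10 s, in which the tool goes at most 50 mm and 8.59 degrees, less where a joint would pass 70% of its speed; a pose out of reach is approached as far as the arm can. A call with a gripper value outside its range is refused whole. The fingers move at their own pace and stop on an object; "grip_force" is the grip in N (left out, the last holds). Time passes only in rows, so rows that repeat a pose let the fingers close. It gives the time, the measured TCP pose, the force and the opening at its end, in the units of the state.
- manip.observe(): the state, without advancing time (a new reading comes with each control period).
- imaging.camera(name): name is "scene" or "top"; returns a dict with "pixels" (400x640x3 uint8, red, green, blue), "depth" (400x640 float32, m along the optical axis (not along the pixel's ray), 0 where there is no reading), "camera_matrix" (3x3 intrinsics, pixels), "camera_from_world" (4x4, takes a point from world to camera coordinates). Camera axes: x right, y down, z forward; pixel columns grow to the right and rows downward; lengths in m; the calibration is good to about 2 mm. A picture is of the moment at which its call begins.
- manip.close_job(): hands the job in, once; it reports no verdict.
The state is a dict: "clock": time; "joint_positions": joint angles; "dq": joint speeds; "joint_efforts": joint torques, N m; "ee_pos": TCP position; "tool_rot": TCP orientation; "ft_force": force on the tool from outside, world axes, zero at the start; "ft_torque": the same for the moment, N m; "finger_gap": opening from 0.0 (shut) to 1.0 (fully open).
Only numpy, scipy, OpenCV 4.12 (cv2) and the standard library are available. Lean on these libraries where they do the work, as an engineer would, in place of code of your own. Each camera call takes 0.05 s, during which the arm holds its last target.

## Working session

There is one attempt and no reset: what is moved stays moved. The work goes in short steps, Python scripts to look and compute and a tool call to move; the robot and the scene stay as the last step left them, time stands still between calls to the robot, and variables do not carry over. Pictures are saved under pics/ and viewed, and the job is handed in when it is done.

Besides the shell and the picture viewer there is one more tool, called as name(argument=value, ...), one argument or row to a line, values as JSON. apply_moves: Moves the arm, as the interface text tells. Its arguments: {"type":"object","properties":{"steps":{"type":"array","items":{"type":"array","items":{"type":"array","items":{"type":"number"}}}},"grip_force":{"type":"number"}},"required":["steps"]}

```bash
mkdir -p pics; ls; python3 - <<'E'
from rig import manip, imaging
import cv2,numpy as np
print(manip.observe())
for n in ("scene","top"):
    c=imaging.camera(n); np.savez(f"pics/{n}0.npz",**c)
    cv2.imwrite(f"pics/{n}0.png",cv2.cvtColor(c["pixels"],cv2.COLOR_RGB2BGR))
    T=c["camera_from_world"]; print(n,c["camera_matrix"],T, -T[:3,:3].T@T[:3,3])
E
```

```text
pics
{'clock': 0.0, 'joint_positions': array([ 7.17036690e+01,  1.76223765e+01,  8.63831758e+01,  1.06081591e-03,
        7.61115514e+01, -4.21256943e+00]), 'dq': array([-0.03949268,  0.1311022 ,  0.025443  ,  0.02316686, -0.00781492,
        0.03171732]), 'joint_efforts': array([ 1.17714433e-03, -4.57532501e+01, -2.51914895e+01, -9.22702657e-05,
        1.33014203e-02,  1.37131667e-05]), 'ee_pos': array([0.13974833, 0.55709467, 0.25538453]), 'tool_rot': array([[-9.69939879e-01,  2.43343785e-01, -6.58692373e-04],
       [ 2.43344618e-01,  9.69937964e-01, -1.93487690e-03],
       [ 1.68050472e-04, -2.03700351e-03, -9.99997911e-01]]), 'ft_force': array([-0.36368161, -0.48842466,  0.15521227]), 'ft_torque': array([-0.0490949 ,  0.01442143, -0.05299222]), 'finger_gap': 1.0037338162094736}
scene [[426.58445853   0.         330.9822315 ]
 [  0.         426.58445853 196.52556013]
 [  0.           0.           1.        ]] [[ 0.51638916  0.85611899  0.02006249 -0.25307111]
 [ 0.4476874  -0.24991403 -0.85855633 -0.1094943 ]
 [-0.73001248  0.45233091 -0.51232658  1.58946017]
 [ 0.          0.          0.          1.        ]] [ 1.34002817 -0.52966713  0.7253929 ]
top [[424.18072859   0.         311.22071582]
 [  0.         424.18072859 197.28257787]
 [  0.           0.           1.        ]] [[-0.01742087 -0.99973493 -0.01505262  0.02453619]
 [-0.99251353  0.01911132 -0.1206302   0.49523884]
 [ 0.1208859   0.01283845 -0.99258338  1.07561591]
 [ 0.          0.          0.          1.        ]] [0.3619319  0.00125578 1.12774857]
```

View pics/scene0.png

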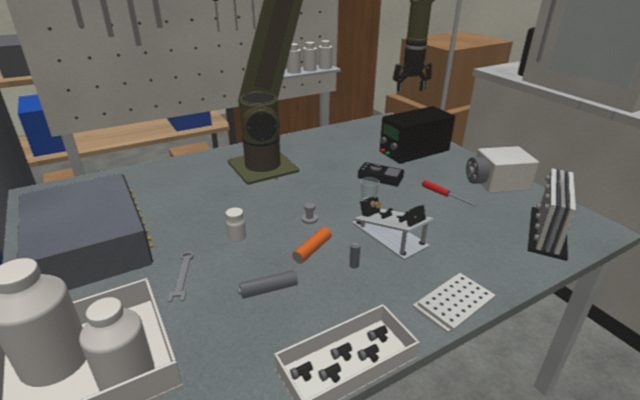

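View pics/top0.png

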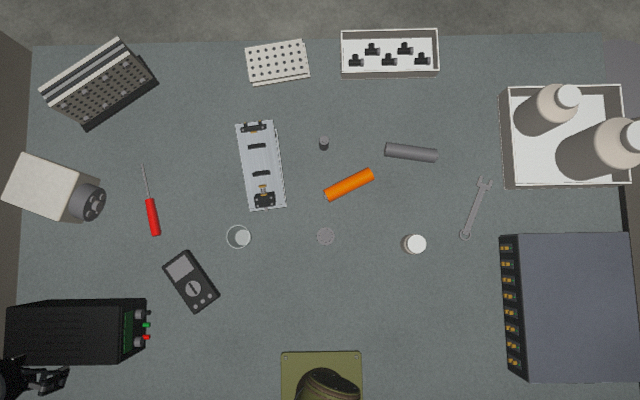

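Candidates for the large cell: the grey cylinder at top (411,152) / scene (268,284); the orange look-alike at top (349,184) / scene (313,244), excluded; the small standing cell at top (323,143) / scene (354,256), too small. I choose the grey one and check it in a crop.

```bash
python3 - <<'E'
import cv2,numpy as np
t=cv2.imread("pics/top0.png"); s=cv2.imread("pics/scene0.png")
a=cv2.resize(t[130:175,370:450],(800,450),interpolation=cv2.INTER_CUBIC)
cv2.imwrite("pics/c1.png",a)
b=cv2.resize(s[255:310,225:305],None,fx=8,fy=8,interpolation=cv2.INTER_CUBIC);cv2.imwrite("pics/c2.png",b)
d=cv2.resize(t[110:220,220:300],None,fx=5.4,fy=5.4,interpolation=cv2.INTER_CUBIC);cv2.imwrite("pics/c3.png",d)
e=cv2.resize(s[180:265,340:445],None,fx=7,fy=7,interpolation=cv2.INTER_CUBIC);cv2.imwrite("pics/c4.png",e)
E
```

```text
(no output)
```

View pics/c1.png

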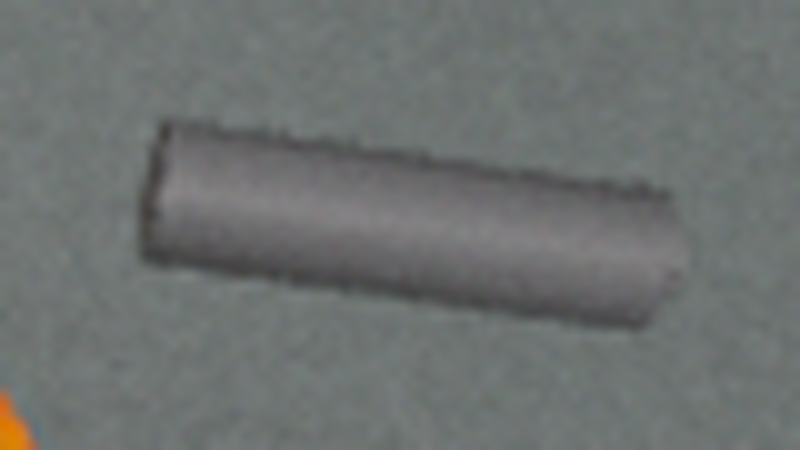

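View pics/c2.png

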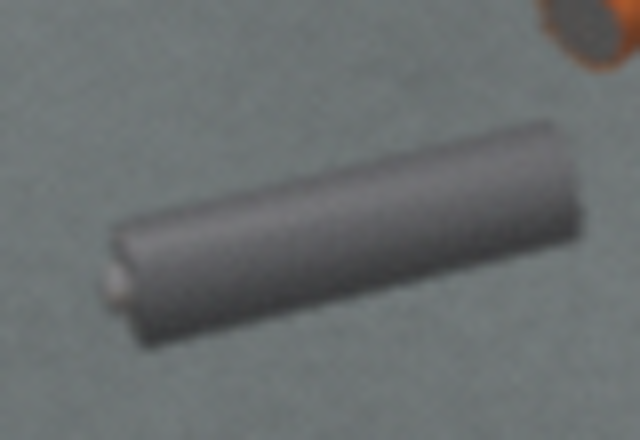

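View pics/c3.png

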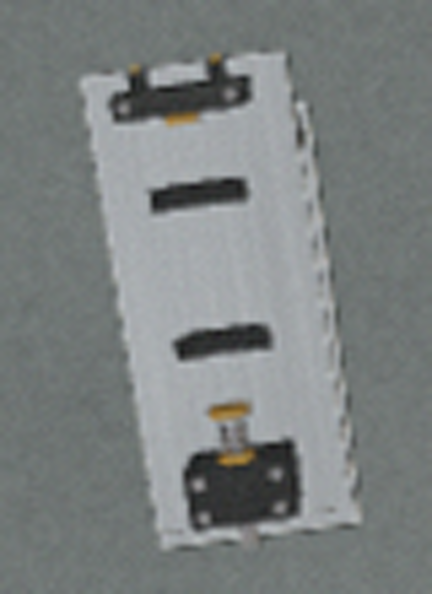

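View pics/c4.png

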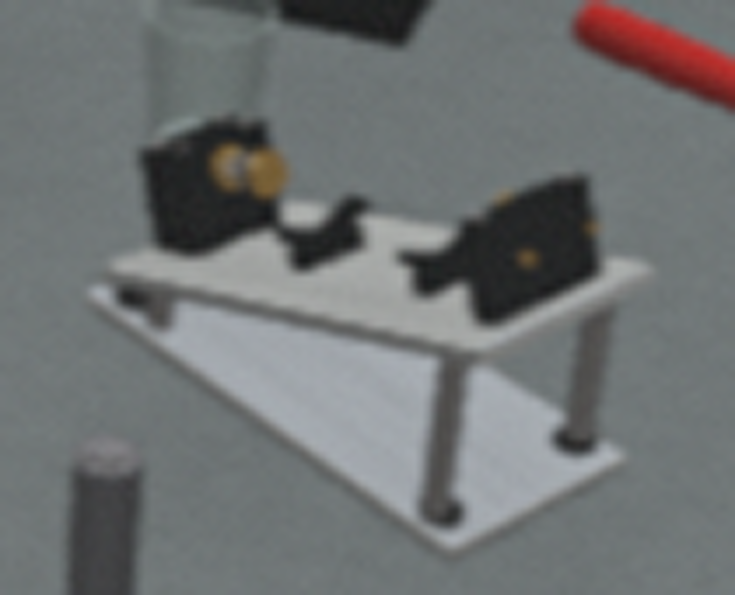

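The crop confirms a plain grey cylinder with a steel post at the right end in top (438,156), left end in scene (239,290). The fixture is at top (260,165), with the plunger at the near end and the contact at the far end. Now I measure both.

```bash
cat > h.py <<'E'
import numpy as np,cv2
def load(n): return dict(np.load(f"pics/{n}.npz"))
def cast(c,uv,z):
    uv=np.atleast_2d(uv).astype(float); K=c["camera_matrix"];T=c["camera_from_world"];R=T[:3,:3];o=-R.T@T[:3,3]
    d=np.c_[(uv-K[:2,2])/[K[0,0],K[1,1]],np.ones(len(uv))]@R
    return o+d*((z-o[2])/d[:,2])[:,None]
def cloud(c):
    K=c["camera_matrix"];T=c["camera_from_world"];D=c["depth"];v,u=np.mgrid[:D.shape[0],:D.shape[1]]
    P=np.stack([(u-K[0,2])/K[0,0]*D,(v-K[1,2])/K[1,1]*D,D],-1)
    return (P-T[:3,3])@T[:3,:3]
def proj(c,P):
    p=np.atleast_2d(P)@c["camera_from_world"][:3,:3].T+c["camera_from_world"][:3,3]
    q=p@c["camera_matrix"].T; return q[:,:2]/q[:,2:]
E
python3 - <<'E'
from h import *
for n,box in (("top0",(375,135,445,172)),("scene0",(232,262,304,305))):
    c=load(n);x0,y0,x1,y1=box;P=cloud(c)[y0:y1,x0:x1]; 
    img=c["pixels"][y0:y1,x0:x1].astype(int)
    print(n,"bench z",np.median(P[...,2][:4]),"noise",np.std(P[...,2][:4]))
    # grey cell: height mask
    g=(img[...,1]-img[...,0])
    m=(P[...,2]>0.008)&(c["depth"][y0:y1,x0:x1]>0)
    mc=g<4
    k,l,st,_=cv2.connectedComponentsWithStats((mc if 1 else m).astype(np.uint8)); i=1+np.argmax(st[1:,4]); M=l==i
    print(st[i], m.sum())
    v,u=np.nonzero(M); r=cv2.minAreaRect(np.c_[u+x0,v+y0].astype(np.float32)); print(r)
    Q=P[m]; print("cloud c",Q.mean(0),"zmax",np.percentile(Q[:,2],95))
    b=cv2.boxPoints(r); mids=[(b[i]+b[(i+1)%4])/2 for i in range(4)]
    for q in mids: print(q,cast(c,q,0.019)[0])
# deck cloud
for n,box in (("top0",(225,110,300,220)),("scene0",(345,185,440,258))):
    c=load(n);x0,y0,x1,y1=box;P=cloud(c)[y0:y1,x0:x1]; img=c["pixels"][y0:y1,x0:x1].astype(int)
    m=(img.min(-1)>130)&(P[...,2]>0.015)
    Q=P[m]; 
    for _ in range(4):
        A=np.c_[Q[:,:2],np.ones(len(Q))]; s=np.linalg.lstsq(A,Q[:,2],rcond=None)[0]; e=Q[:,2]-A@s; Q=Q[abs(e)<max(.003,2*e.std())]
    print(n,len(Q),s,"slope",np.degrees(np.arctan(np.hypot(*s[:2]))),"yaw",np.degrees(np.arctan2(s[1],s[0])),e.std(),Q.mean(0))
E
```

```text
top0 bench z 0.0002763474966944239 noise 0.06728912939603293
[  6   4  58  25 782] 758
((409.648681640625, 151.60812377929688), (57.704044342041016, 16.76869773864746), 9.462322235107422)
cloud c [ 0.60901461 -0.24759313  0.0332585 ] zmax 0.040114426343652795
[381.1892  146.86488] [ 0.62871744 -0.17323011  0.019     ]
[411.02707 143.33786] [ 0.63664635 -0.25289875  0.019     ]
[438.10815 156.35136] [ 0.59983597 -0.32284928  0.019     ]
[408.2703  159.87839] [ 0.59194249 -0.24356151  0.019     ]
scene0 bench z 0.0019352020099906587 noise 0.07346850928406111
[  5   8  61  28 919] 935
((266.8369445800781, 283.8274230957031), (16.19750213623047, 61.37380599975586), 76.37300109863281)
cloud c [ 0.61975083 -0.25453012  0.0304413 ] zmax 0.04005430912016293
[264.92886 275.95667] [ 0.57996012 -0.24385325  0.019     ]
[296.66   276.5976] [ 0.62062799 -0.17752653  0.019     ]
[268.74503 291.69818] [ 0.6349642  -0.25815461  0.019     ]
[237.01389 291.05725] [ 0.59611593 -0.32148391  0.019     ]
top0 2263 [ 0.36091708  0.04274619 -0.15389741] slope 19.973150900654673 yaw 6.754514628975419 0.001884607651671785 [0.58568155 0.14386793 0.06364676]
scene0 473 [ 0.35601186  0.04158374 -0.14840048] slope 19.719315141715928 yaw 6.662208724418214 0.0009109476441815712 [0.59194384 0.13005735 0.06774681]
```

```bash
python3 - <<'E'
from h import *
from scipy.spatial.transform import Rotation as Ro
# cell
for n,box in (("top0",(370,130,450,175)),("scene0",(228,258,308,308))):
    c=load(n);x0,y0,x1,y1=box;P=cloud(c)[y0:y1,x0:x1].reshape(-1,3)
    ok=c["depth"][y0:y1,x0:x1].ravel()>0
    P=P[ok&(P[:,2]<.06)]
    img=c["pixels"][y0:y1,x0:x1].reshape(-1,3)[ok][:0]
    Q=P[(P[:,2]>.028)&(P[:,1]<-.15)&(P[:,1]>-.35)]
    from scipy.optimize import least_squares
    # cylinder fit r=19, axis z=.019+dz : y as param
    def f(p):
        a=np.array([np.cos(p[0]),np.sin(p[0])]); nrm=np.array([-a[1],a[0]]); l=(Q[:,:2]@nrm)-p[1]
        return np.hypot(l,Q[:,2]-.019-p[2])-.019
    p0=np.arctan2(-.1496,-.027); nrm=np.array([-np.sin(p0),np.cos(p0)])
    r=least_squares(f,[p0,nrm@Q[:,:2].mean(0),0],loss="soft_l1",f_scale=.001); a=np.array([np.cos(r.x[0]),np.sin(r.x[0])]);nrm=np.array([-a[1],a[0]])
    t=Q[:,:2]@a
    h=np.sort(t); print(n,len(Q),np.degrees(r.x[0]),r.x[1:],"res",np.std(r.fun),"ext",h[[0,5,-6,-1]],"span",h[-1]-h[0],h[-6]-h[5])
    # post points: lower
    mid=(h[3]+h[-4])/2
    print(" can center",a*mid+nrm*r.x[1])
    W=P[(abs(P[:,:2]@nrm-r.x[1])<.006)]
    tt=W[:,:2]@a-mid
    for lo in np.arange(-.080,.085,.004):
        s=W[(tt>=lo)&(tt<lo+.004)]
        if abs(lo)>.055 and len(s): print("   %.3f n=%d zmed %.4f max %.4f"%(lo,len(s),np.median(s[:,2]),s[:,2].max()))
E
```

```text
top0 631 -99.18042907311595 [6.43949063e-01 1.51243998e-04] res 0.0018918374734591427 ext [0.08072139 0.08113494 0.21445635 0.21989833] span 0.1391769387852397 0.13332140902303463
 can center [ 0.61211733 -0.24866156]
   -0.080 n=7 zmed -0.0009 max 0.0033
   -0.076 n=5 zmed 0.0016 max 0.0042
   -0.072 n=7 zmed 0.0004 max 0.0030
   -0.068 n=14 zmed 0.0291 max 0.0401
   -0.064 n=6 zmed 0.0374 max 0.0392
   -0.060 n=8 zmed 0.0378 max 0.0411
   -0.056 n=7 zmed 0.0378 max 0.0392
   0.056 n=8 zmed 0.0372 max 0.0383
   0.060 n=7 zmed 0.0369 max 0.0402
   0.064 n=5 zmed 0.0360 max 0.0376
   0.068 n=3 zmed 0.0258 max 0.0273
   0.072 n=3 zmed 0.0277 max 0.0286
   0.076 n=4 zmed -0.0012 max 0.0005
   0.080 n=7 zmed 0.0008 max 0.0041
   0.084 n=7 zmed 0.0018 max 0.0044
scene0 612 -99.2526485892046 [0.64245455 0.0012708 ] res 0.0016866813710050292 ext [0.08124417 0.08237632 0.21519288 0.21850124] span 0.13725707056553121 0.13281655869376685
 can center [ 0.61018115 -0.25009613]
   -0.080 n=4 zmed 0.0017 max 0.0037
   -0.076 n=6 zmed 0.0020 max 0.0037
   -0.068 n=5 zmed 0.0382 max 0.0407
   -0.064 n=6 zmed 0.0397 max 0.0404
   -0.060 n=6 zmed 0.0387 max 0.0402
   -0.056 n=6 zmed 0.0390 max 0.0399
   0.056 n=6 zmed 0.0394 max 0.0407
   0.060 n=7 zmed 0.0386 max 0.0427
   0.064 n=15 zmed 0.0225 max 0.0397
   0.068 n=13 zmed 0.0030 max 0.0287
   0.072 n=10 zmed 0.0022 max 0.0274
   0.076 n=5 zmed 0.0007 max 0.0034
   0.080 n=8 zmed 0.0015 max 0.0038
   0.084 n=4 zmed 0.0014 max 0.0031
```

```bash
python3 - <<'E'
from h import *
from scipy.spatial.transform import Rotation as Ro
R=Ro.from_euler("ZY",[6.7,-20],degrees=True).as_matrix()
for n,box in (("top0",(225,110,300,220)),("scene0",(345,185,440,258))):
    c=load(n);x0,y0,x1,y1=box;P=cloud(c)[y0:y1,x0:x1].reshape(-1,3); ok=(c["depth"][y0:y1,x0:x1].ravel()>0)
    img=c["pixels"][y0:y1,x0:x1].reshape(-1,3).astype(int)
    # guess origin
    g=np.array([0.59,0.14,.097]); L=(P-g)@R
    pl=ok&(abs(L[:,2]+.033)<.012)&(img.min(1)>120)
    print(n,"plate z med",np.median(L[pl,2]), "x ext",np.percentile(L[pl,0],[.5,1,99,99.5]),"y ext",np.percentile(L[pl,1],[.5,1,5,95,99,99.5]))
    zp=np.median(L[pl,2]); H=L[:,2]-zp
    hi=ok&(H>.030)&(H<.06)
    for nm,s in (("contact",hi&(L[:,0]>.04)),("plunger",hi&(L[:,0]<-.05))):
        q=L[s]; hh=H[s]; print(nm,s.sum(),"H",np.percentile(hh,[5,50,95]))
        tp=q[hh>np.percentile(hh,95)-.005]
        print("  top x",np.percentile(tp[:,0],[1,5,95,99]),"y",np.percentile(tp[:,1],[1,5,95,99]),len(tp))
    # gold
    hsv=cv2.cvtColor(c["pixels"][y0:y1,x0:x1],cv2.COLOR_RGB2HSV).reshape(-1,3)
    gd=(hsv[:,1]>120)&(hsv[:,0]>10)&(hsv[:,0]<30)&(hsv[:,2]>90)
    for q in L[gd&ok]: pass
    print("gold",gd.sum()); 
    k=L[gd&ok]; k=k[(abs(k[:,1])<.1)]
    print(np.round(k[np.argsort(k[:,0])]*1000).astype(int).tolist())
    # saddles: dark points with H 5..25
    dk=ok&(img.max(1)<75)&(H>.003)&(H<.03)&(abs(L[:,0])<.06)
    for sg in (-1,1):
        q=L[dk&(sg*(L[:,0]+.0)>0)]; print("saddle",sg,len(q),np.percentile(q,[2,50,98],axis=0).round(4).tolist())
E
```

```text
top0 plate z med -0.03009059994277562 x ext [-0.142621   -0.14151236  0.08560873  0.08677299] y ext [-0.04254457 -0.04222175 -0.03928544  0.0493665   0.0523477   0.05268319]
contact 147 H [0.03332685 0.04099848 0.04401947]
  top x [0.06428629 0.06663938 0.07755154 0.07818394] y [-0.02372827 -0.02163137  0.03159993  0.03366444] 120
plunger 313 H [0.03467577 0.04525907 0.04956831]
  top x [-0.12263973 -0.12116341 -0.09562392 -0.08988393] y [-0.01851486 -0.01689122  0.0273138   0.02970686] 186
gold 33
[[-96, 16, -4], [-95, 2, 9], [-94, 4, 10], [-94, 9, 8], [-93, 6, 12], [-93, 11, 9], [-92, -2, 12], [-92, -1, 0], [-91, 11, 7], [-91, 0, 16], [-90, 1, 5], [-90, 8, 13], [-71, 3, 10], [-71, 0, 14], [-70, 13, 6], [-70, 5, 12], [-70, 10, 10], [-70, 9, -1], [-70, 7, 14], [-70, 11, -1], [-69, 3, 5], [-69, 0, 7], [-69, 6, 4], [-69, -3, 10], [64, 6, 12], [65, 8, 12], [65, 11, 9], [66, 1, 10], [66, 3, 13], [66, 6, 9], [67, 8, 7], [67, 11, 8], [88, -12, -1]]
saddle -1 60 [[-0.045, -0.015, -0.0226], [-0.0409, 0.0057, -0.0139], [-0.0371, 0.0253, -0.0088]]
saddle 1 61 [[0.025, -0.0141, -0.0222], [0.028
[... 345 characters left out ...]
02323756  0.02894161  0.033825  ] 64
plunger 424 H [0.03064395 0.04018872 0.05582454]
  top x [-0.21163949 -0.20489015 -0.15790015 -0.15749609] y [0.05030913 0.05166507 0.10100827 0.10513445] 56
gold 22
[[-97, 3, 14], [-94, 5, 14], [-93, 0, 12], [-75, 8, -1], [-75, 4, 0], [-74, 6, 12], [-74, 10, 11], [-74, 3, -2], [-73, -1, 2], [-73, 4, 7], [-73, 4, 4], [-73, 8, 9], [-73, 10, -1], [-72, 10, 2], [-72, 6, 3], [-71, 10, 5], [-71, -2, 6], [-71, 6, 6], [-70, 10, 8], [-70, -2, 9], [-70, 4, -2], [-68, 0, 12]]
saddle -1 54 [[-0.0458, -0.016, -0.0244], [-0.0402, 0.0056, -0.0157], [-0.0353, 0.0242, -0.0077]]
saddle 1 36 [[0.0228, -0.0161, -0.0237], [0.0304, -0.0047, -0.0185], [0.0342, 0.008, -0.0087]]
```

```bash
python3 - <<'E'
from h import *
from scipy.spatial.transform import Rotation as Ro
R=Ro.from_euler("ZY",[6.7,-20],degrees=True).as_matrix()
c=load("top0");g=np.array([0.59,0.14,.097])+R@[-.0068,.005,.0027];print("origin",g)
x0,y0,x1,y1=(225,110,300,220);img=c["pixels"][y0:y1,x0:x1].astype(int)
m=np.zeros(c["depth"].shape,bool);m[y0:y1,x0:x1]=img.min(-1)>125
# cast pixels onto plate plane
K=c["camera_matrix"];T=c["camera_from_world"];o=-T[:3,:3].T@T[:3,3]
v,u=np.nonzero(m); d=np.c_[(u-K[0,2])/K[0,0],(v-K[1,2])/K[1,1],np.ones(len(u))]@T[:3,:3]
n=R[:,2];p0=g-.033*n; t=((p0-o)@n)/(d@n); L=(o+d*t[:,None]-g)@R
E=[]
for r in np.unique(v):
    q=L[v==r]; 
    if abs(q[:,0].mean())<.085: E.append([q[:,0].mean(),q[:,1].min(),q[:,1].max()])
E=np.array(E);
for k in (1,2):
    s=np.polyfit(E[:,0],E[:,k],1); 
    for _ in range(3):
        e=E[:,k]-np.polyval(s,E[:,0]); w=abs(e)<.003; s=np.polyfit(E[w,0],E[w,k],1)
    print(k,w.sum(),len(E),"slope deg",np.degrees(np.arctan(s[0])),"off",s[1])
# black blobs on plate: saddle lateral centers cast at z=-.014
bm=np.zeros_like(m);bm[y0:y1,x0:x1]=img.max(-1)<70
k,l,st,ce=cv2.connectedComponentsWithStats(bm.astype(np.uint8))
for i in range(1,k):
    if st[i,4]>20:
        vv,uu=np.nonzero(l==i);d=np.c_[(uu-K[0,2])/K[0,0],(vv-K[1,2])/K[1,1],np.ones(len(uu))]@T[:3,:3]
        p0=g-.014*n;t=((p0-o)@n)/(d@n);q=(o+d*t[:,None]-g)@R
        print(st[i],"x",q[:,0].min(),q[:,0].max(),"y",q[:,1].min(),q[:,1].max(),q.mean(0))
E
```

```text
origin [0.58215323 0.1441126  0.09721143]
1 62 65 slope deg -1.0964179587082765 off -0.05148073721888071
2 65 65 slope deg -0.007988260639594324 off 0.04813718871635267
[241 122  25  10 117] x 0.07420155803708296 0.09190621152020015 y -0.02903279962705084 0.031385233602512067 [ 0.08145612  0.00191998 -0.014     ]
[248 143  17   6  61] x 0.0316496546472253 0.04047001664058963 y -0.019330799093685954 0.02201918831084662 [ 0.03601283  0.0010052  -0.014     ]
[253 170  17   6  61] x -0.038126156557988414 -0.028356801529953717 y -0.020448717890643044 0.020724277897440864 [-0.03344447  0.00040166 -0.014     ]
[254 192  21  15 217] x -0.1211854396458858 -0.08580026045292322 y -0.023978784614075033 0.028262819606105768 [-0.10390319  0.00152183 -0.014     ]
```

```bash
cat >> h.py <<'E'
from scipy.spatial.transform import Rotation as Ro
O=np.array([.583,.1448,.097]); YAW=6.9
RD=Ro.from_euler("ZY",[YAW,-20],degrees=True).as_matrix()
def down(h,pitch=0):
    # tool x at heading h, opposite to post; pitch = elevation of post
    a=np.radians(h+180); e=np.radians(pitch)
    p=np.array([np.cos(a)*np.cos(e),np.sin(a)*np.cos(e),np.sin(e)]); x=-p
    y=np.cross([0,0,-1.],x); y/=np.linalg.norm(y); return np.c_[x,y,np.cross(x,y)]
def rel(pos,R):
    from rig import manip
    s=manip.observe(); M=s["tool_rot"]; 
    print("t",round(s["clock"],2),"shift mm",np.round(M.T@(np.array(pos)-s["ee_pos"])*1000,1),"turn",np.round(Ro.from_matrix(M.T@R).as_rotvec(degrees=True),1),"F",s["ft_force"].round(1),"gap",round(s["finger_gap"],3))
E
python3 - <<'E'
from h import *
rel([.48,.15,.25],down(120)); rel([.611,-.2523,.15],down(80.8))
E
```

```text
t 0.1 shift mm [-429.1 -312.1    6. ] turn [-0.1  0.  45.9] F [-0.6 -0.2  0.4] gap 1.0
t 0.1 shift mm [-654.1 -670.2  106.6] turn [-0.1  0.1 85.1] F [-0.6 -0.2  0.4] gap 1.0
```

apply_moves(
  steps=[
    [[-40,-29,0,0,0,5,-1],[-80,-58,0,0,0,12,-1],[-120,-87,2,0,0,20,-1],[-160,-116,3,0,0,28,-1],[-200,-146,4,0,0,36,-1]],
  ],
)

```text
clock: 0.6
ee_pos: [0.2989, 0.3652, 0.2514]
tool_rot: [[-0.638, 0.77, -0.001], [0.77, 0.638, -0.002], [-0.001, -0.002, -1.0]]
ft_force: [0.5, 0.7, 0.2]
finger_gap: 1.003
```

```bash
python3 - <<'E'
from h import *
rel([.48,.15,.25],down(110)); rel([.611,-.2523,.15],down(80.8))
E
```

```text
t 0.6 shift mm [-281.3    2.2    1.7] turn [-0.1  0.1 19.6] F [0.5 0.7 0.2] gap 1.003
t 0.6 shift mm [-674.6 -153.3  102.5] turn [-0.1  0.1 48.8] F [0.5 0.7 0.2] gap 1.003
```

apply_moves(
  steps=[
    [[-48,0,0,0,0,6,-1],[-96,0,0,0,0,12,-1],[-144,0,0,0,0,20,-1],[-192,-4,0,0,0,28,-1],[-240,-10,0,0,0,35,-1]],
  ],
)

```text
clock: 1.1
ee_pos: [0.4451, 0.1723, 0.2515]
tool_rot: [[-0.075, 0.997, -0.001], [0.997, 0.075, -0.002], [-0.002, -0.001, -1.0]]
ft_force: [0.3, 0.3, -0.7]
finger_gap: 0.996
```

```bash
python3 - <<'E'
from h import *
rel([.611,-.2523,.15],down(80.8))
E
```

```text
t 1.1 shift mm [-435.7  133.6  102.1] turn [-0.   0.1 13.5] F [ 0.3  0.3 -0.7] gap 0.996
```

apply_moves(
  steps=[
    [[-46,14,0,0,0,3,-1],[-92,28,0,0,0,6,-1],[-138,42,0,0,0,9,-1],[-184,56,10,0,0,12,-1],[-228,70,20,0,0,13.5,-1]],
  ],
)

```text
clock: 1.6
ee_pos: [0.5325, -0.052, 0.2317]
tool_rot: [[0.162, 0.987, -0.0], [0.987, -0.162, -0.002], [-0.002, 0.0, -1.0]]
ft_force: [0.3, 0.3, 0.3]
finger_gap: 0.998
```

```bash
python3 - <<'E'
from h import *
rel([.611,-.2523,.15],down(80.8))
E
```

```text
t 1.6 shift mm [-184.8  109.8   82. ] turn [ 0.   0.1 -0.1] F [0.3 0.3 0.3] gap 0.998
```

apply_moves(
  steps=[
    [[-37,22,10,0,0,0,-1],[-74,44,25,0,0,0,-1],[-111,66,42,0,0,0,-1],[-148,88,62,0,0,0,-1],[-185,110,82,0,0,0,-1]],
  ],
)

```text
clock: 2.1
ee_pos: [0.6113, -0.2542, 0.1488]
tool_rot: [[0.162, 0.987, -0.001], [0.987, -0.162, -0.002], [-0.002, -0.001, -1.0]]
ft_force: [1.0, -0.1, 0.8]
finger_gap: 1.002
```

```bash
python3 - <<'E'
from h import *
from rig import imaging
rel([.611,-.2523,.030],down(80.8))
c=imaging.camera("scene")
cv2.imwrite("pics/s1.png",cv2.resize(cv2.cvtColor(c["pixels"][170:330,180:380],cv2.COLOR_RGB2BGR),None,fx=4,fy=3.75))
E
```

```text
t 2.1 shift mm [  2.   -0.5 118.8] turn [-0.   0.1 -0.1] F [ 1.  -0.1  0.8] gap 1.002
```

View pics/s1.png

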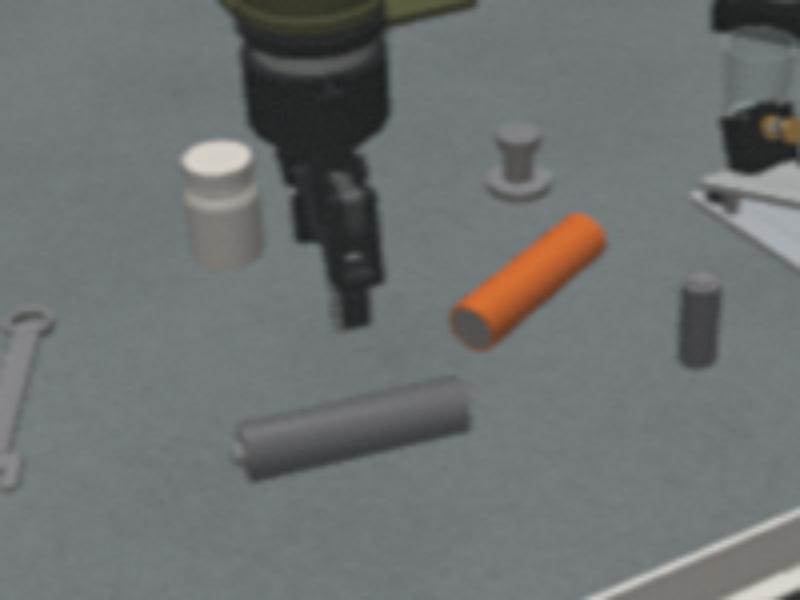

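The gripper hangs over the grey cell (crop ~ (350,430)), jaws across it and clear of the orange one. Descend and grip.

apply_moves(
  steps=[
    [[2,0,40,0,0,0,-1],[2,0,80,0,0,0,-1],[2,0,105,0,0,0,-1],[2,0,118,0,0,0,-1],[2,0,118,0,0,0,-0.6]],
  ],
)

```text
clock: 2.65
ee_pos: [0.6115, -0.2587, 0.0245]
tool_rot: [[0.164, 0.986, -0.006], [0.986, -0.164, -0.004], [-0.005, -0.005, -1.0]]
ft_force: [0.3, -0.7, -0.1]
finger_gap: 0.86
```

apply_moves(
  steps=[
    [[0,0,0,0,0,0,1],[0,0,0,0,0,0,1],[0,0,0,0,0,0,1],[0,0,0,0,0,0,1],[0,0,0,0,0,0,1]],
  ],
  grip_force=80,
)

```text
clock: 3.15
ee_pos: [0.6125, -0.2591, 0.0265]
tool_rot: [[0.164, 0.986, -0.003], [0.986, -0.164, -0.005], [-0.005, -0.002, -1.0]]
ft_force: [-1.0, 0.7, 6.5]
finger_gap: 0.424
```

```bash
python3 - <<'E'
from h import *
rel([.611,-.2523,.20],down(80.8))
E
```

```text
t 3.15 shift mm [   5.5   -2.9 -173.5] turn [-0.1  0.3 -0.2] F [-1.   0.7  6.5] gap 0.424
```

apply_moves(
  steps=[
    [[0,0,-10,0,0,0,1],[0,0,-30,0,0,0,1],[0,0,-65,0,0,0,1],[0,0,-110,0,0,0,1],[0,0,-150,0,0,0,1]],
  ],
)

```text
clock: 3.65
ee_pos: [0.6125, -0.2581, 0.1783]
tool_rot: [[0.164, 0.986, -0.003], [0.986, -0.164, -0.005], [-0.005, -0.002, -1.0]]
ft_force: [1.1, 0.3, -3.1]
finger_gap: 0.416
```

```bash
python3 - <<'E'
from h import *
from rig import imaging
c=imaging.camera("scene")
cv2.imwrite("pics/s2.png",cv2.resize(cv2.cvtColor(c["pixels"][130:290,180:380],cv2.COLOR_RGB2BGR),None,fx=4,fy=3.75))
np.savez("pics/s2.npz",**c)
rel([.53,0,.23],down(130,10))
rel([.45,.1,.23],down(140))
E
```

```text
t 3.7 shift mm [ 241.8 -127.3  -46.9] turn [ -4.   -8.6 -49.3] F [ 1.8 -1.   2.1] gap 0.423
t 3.7 shift mm [ 327.3 -222.6  -48.7] turn [  0.2   0.8 -59.4] F [ 1.8 -1.   2.1] gap 0.423
```

View pics/s2.png

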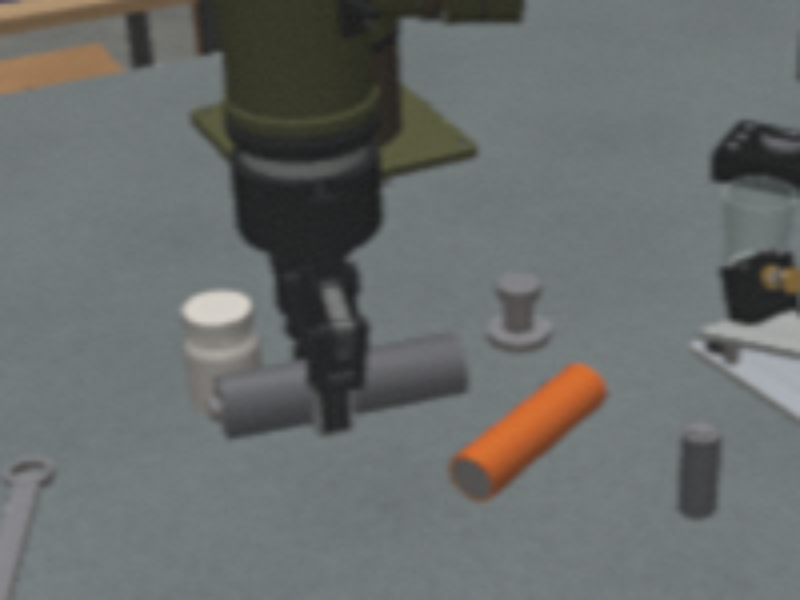

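Cell is held level, gripped about 6 mm towards the post from its middle. Carry it over to above the fixture.

```bash
cat >> h.py <<'E'
CT=np.array([.006,0,.0075])   # cell centre in tool frame
def place(Fx,Fz,al,Fy=0,CT=CT,lift=0):
    """TCP pose for flat-end centre at (Fx,Fy,Fz) deck mm, tilt al over slope"""
    R=down(YAW+180,20+al); p=-R[:,0]
    F=O+RD@(np.array([Fx,Fy,Fz])/1000)+[0,0,lift]
    c=F+.07*p
    return c-R@CT,R
E
python3 - <<'E'
from h import *
print(place(-55,2,12)[0], place(-55,2,12,lift=.1)[0])
rel(*place(-55,2,12,lift=.1))
E
```

```text
[0.59105139 0.14577432 0.1267025 ] [0.59105139 0.14577432 0.2267025 ]
t 3.7 shift mm [395.6 -91.  -44.7] turn [ -29.7  -21.3 -103.1] F [ 1.8 -1.   2.1] gap 0.423
```

apply_moves(
  steps=[
    [[40,-22,-10,0,0,-8,1],[80,-44,-20,0,0,-16,1],[120,-66,-30,0,0,-24,1],[160,-88,-40,0,0,-32,1],[200,-110,-50,0,0,-40,1]],
  ],
)

```text
clock: 4.2
ee_pos: [0.5388, -0.0424, 0.2341]
tool_rot: [[-0.513, 0.858, 0.008], [0.858, 0.513, -0.01], [-0.013, 0.002, -1.0]]
ft_force: [0.9, 0.0, -3.4]
finger_gap: 0.42
```

```bash
python3 - <<'E'
from h import *
rel(*place(-55,2,12,lift=.1))
E
```

```text
t 4.2 shift mm [134.8 141.3   5.9] turn [-18.7 -27.6 -64.1] F [ 0.9  0.  -3.4] gap 0.42
```

apply_moves(
  steps=[
    [[15,16,0,-2,-3,-7,1],[30,32,0,-4,-6,-14,1],[45,48,0,-6,-9,-21,1],[60,64,0,-8,-12,-28,1],[75,80,0,-10,-15,-35,1]],
  ],
)

```text
clock: 4.7
ee_pos: [0.5682, 0.0642, 0.2334]
tool_rot: [[-0.868, 0.386, 0.312], [0.39, 0.919, -0.051], [-0.306, 0.078, -0.949]]
ft_force: [0.8, -1.1, -3.5]
finger_gap: 0.423
```

```bash
python3 - <<'E'
from h import *
rel(*place(-55,2,12,lift=.1))
E
```

```text
t 4.7 shift mm [14.  83.3  9.4] turn [ -8.6 -12.6 -28.8] F [ 0.8 -1.1 -3.5] gap 0.423
```

apply_moves(
  steps=[
    [[3,20,2,-2,-3,-7,1],[7,42,4,-4,-6,-14,1],[10,62,7,-6,-9,-21,1],[14,83,9,-8.6,-12.6,-28.8,1],[14,83,9,-8.6,-12.6,-28.8,1]],
  ],
)

```text
clock: 5.2
ee_pos: [0.5881, 0.1464, 0.2254]
tool_rot: [[-0.844, -0.124, 0.522], [-0.105, 0.992, 0.065], [-0.526, 0.0, -0.85]]
ft_force: [-0.2, -0.1, -3.7]
finger_gap: 0.418
```

```bash
python3 - <<'E'
from h import *
from rig import imaging,manip
s=manip.observe();print(s["joint_positions"].round(1))
for n in ("scene","top"):
    c=imaging.camera(n);np.savez(f"pics/{n}3.npz",**c)
    y0,x0=(100,310) if n=="scene" else (80,200)
    cv2.imwrite(f"pics/{n}3.png",cv2.resize(cv2.cvtColor(c["pixels"][y0:y0+160,x0:x0+150],cv2.COLOR_RGB2BGR),None,fx=3.7,fy=3.7,interpolation=cv2.INTER_CUBIC))
rel(*place(-55,2,12,lift=.1))
E
```

```text
[ 11.2  10.9 110.   -4.7  27.5 -82.4]
t 5.3 shift mm [-1.6  0.4  0.6] turn [ 0.  -0.2 -0.1] F [ 0.5  0.1 -2.8] gap 0.423
```

View pics/scene3.png

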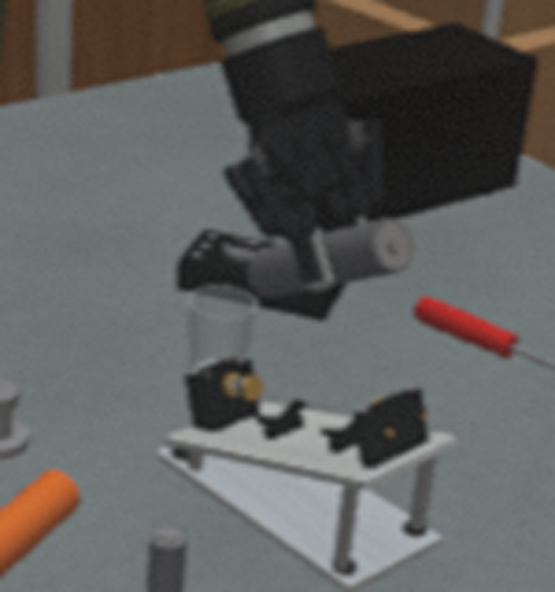

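View pics/top3.png

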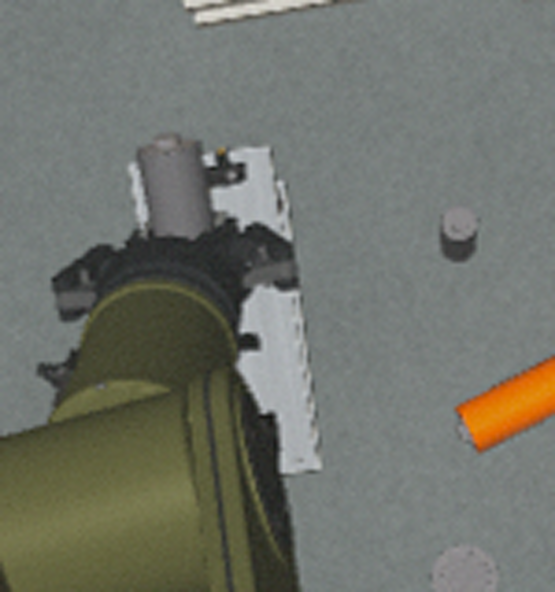

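```bash
python3 - <<'E'
from h import *
from rig import manip
from scipy.optimize import least_squares
s=manip.observe(); R=s["tool_rot"]; p=s["ee_pos"]
for n in ("scene3","top3"):
    c=load(n); P=cloud(c).reshape(-1,3)[c["depth"].ravel()>0]
    L=(P-p)@R  # tool frame
    d=np.hypot(L[:,1],L[:,2]-.0075); x=L[:,0]-.006
    m=(d<.026)&(((x>-.066)&(x<-.028))|((x>.030)&(x<.068)))
    Q=L[m]
    f=lambda q: np.hypot(Q[:,1]-q[0]-q[2]*(Q[:,0]-.006),Q[:,2]-q[1]-q[3]*(Q[:,0]-.006))-.019
    r=least_squares(f,[0,.0075,0,0],loss="soft_l1",f_scale=.001); 
    print(n,m.sum(),"y,z mm",(r.x[:2]*1000).round(2),"ang deg y,z",np.degrees(r.x[2:]).round(2),"res",np.std(r.fun), (x[m]<0).sum())
    X=L[(d<.020)&(x<-.03)&(x>-.09),0]; print(" post side ext (tool x mm)",np.sort(X*1000)[:12].round(1))
    k=(d<.0205)&(d>.012)&(x<-.03)&(x>-.09); print(" can edge",np.sort(L[k,0]*1000)[:12].round(1))
    X=L[(d<.020)&(x>.03)&(x<.09),0]; print(" flat side",np.sort(X*1000)[-12:].round(1))
E
```

```text
scene3 376 y,z mm [0.66 4.96] ang deg y,z [-0.72 -0.56] res 0.004052096745561019 250
 post side ext (tool x mm) [-61.4 -60.5 -60.3 -60.  -59.7 -59.5 -59.4 -59.2 -59.  -58.8 -58.8 -58.8]
 can edge [-57.1 -56.7 -56.2 -56.2 -56.  -56.  -55.9 -55.8 -55.7 -55.7 -55.6 -55.2]
 flat side [75.7 76.1 76.4 80.  80.  80.6 80.8 81.1 81.3 82.  82.1 82.5]
top3 320 y,z mm [-0.67  4.83] ang deg y,z [-0.6 -4.1] res 0.0030657984855778663 320
 post side ext (tool x mm) [-62.  -61.6 -61.5 -61.3 -61.1 -61.  -61.  -60.9 -60.3 -60.3 -60.  -59.9]
 can edge [-55.8 -55.7 -55.6 -55.6 -55.6 -55.5 -55.4 -55.3 -55.3 -55.3 -55.3 -55.3]
 flat side []
```

```bash
sed -i 's/^CT=.*/CT=np.array([.008,0,.007])/' h.py; python3 - <<'E'
from h import *
rel(*place(-52,2,12,lift=.03))
rel(*place(-52,2,12))
E
```

```text
t 5.3 shift mm [30.3  0.3 61.2] turn [ 0.  -0.2 -0.1] F [ 0.5  0.1 -2.8] gap 0.423
t 5.3 shift mm [46.1  0.3 86.7] turn [ 0.  -0.2 -0.1] F [ 0.5  0.1 -2.8] gap 0.423
```

apply_moves(
  steps=[
    [[8,0,16,0,0,0,1],[16,0,32,0,0,0,1],[24,0,48,0,0,0,1],[30,0,61,0,0,0,1],[30,0,61,0,0,0,1]],
  ],
)

```text
clock: 5.8
ee_pos: [0.5951, 0.1449, 0.1565]
tool_rot: [[-0.847, -0.117, 0.518], [-0.099, 0.993, 0.061], [-0.522, 0.001, -0.853]]
ft_force: [-0.2, 1.1, -4.2]
finger_gap: 0.423
```

```bash
python3 - <<'E'
from h import *
rel(*place(-52,2,12))
E
```

```text
t 5.8 shift mm [14.   1.3 24.5] turn [-0.1 -0.5 -0.2] F [-0.2  1.1 -4.2] gap 0.423
```

apply_moves(
  steps=[
    [[4,1,8,0,0,0,1],[8,1,16,0,0,0,1],[14,1,24.5,0,-0.5,0,1],[14,1,24.5,0,-0.5,0,1]],
  ],
)

```text
clock: 6.2
ee_pos: [0.5956, 0.146, 0.1278]
tool_rot: [[-0.843, -0.117, 0.525], [-0.099, 0.993, 0.062], [-0.529, 0.001, -0.849]]
ft_force: [-2.9, 0.6, 0.3]
finger_gap: 0.418
```

```bash
python3 - <<'E'
from h import *
from rig import imaging,manip
for n in ("scene","top"):
    c=imaging.camera(n);np.savez(f"pics/{n}4.npz",**c)
    y0,x0=(165,330) if n=="scene" else (80,200)
    cv2.imwrite(f"pics/{n}4.png",cv2.resize(cv2.cvtColor(c["pixels"][y0:y0+100,x0:x0+120],cv2.COLOR_RGB2BGR),None,fx=6,fy=6,interpolation=cv2.INTER_CUBIC))
rel(*place(-52,2,12))
rel(*place(-74,2,12))
E
```

```text
t 6.3 shift mm [-0.5  0.4  0.2] turn [-0.1 -0.1 -0.2] F [-2.6 -1.1 -2.2] gap 0.422
t 6.3 shift mm [21.   0.3 -4.4] turn [-0.1 -0.1 -0.2] F [-2.6 -1.1 -2.2] gap 0.422
```

View pics/scene4.png

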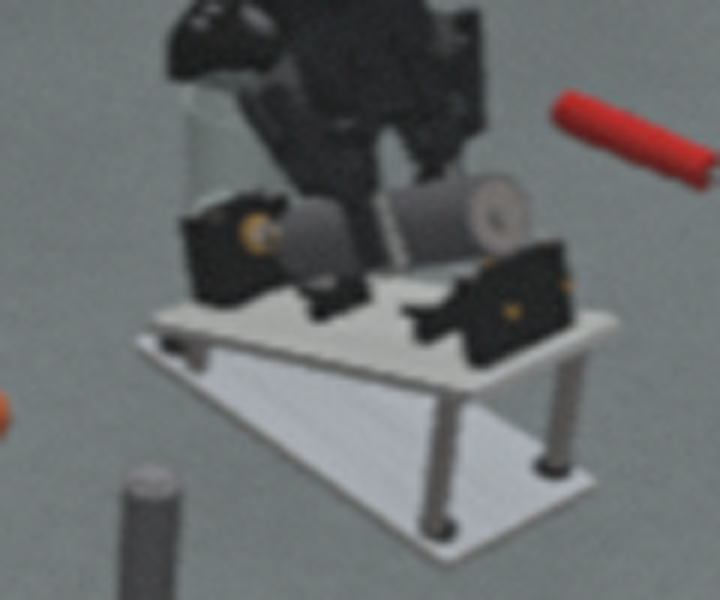

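View pics/top4.png

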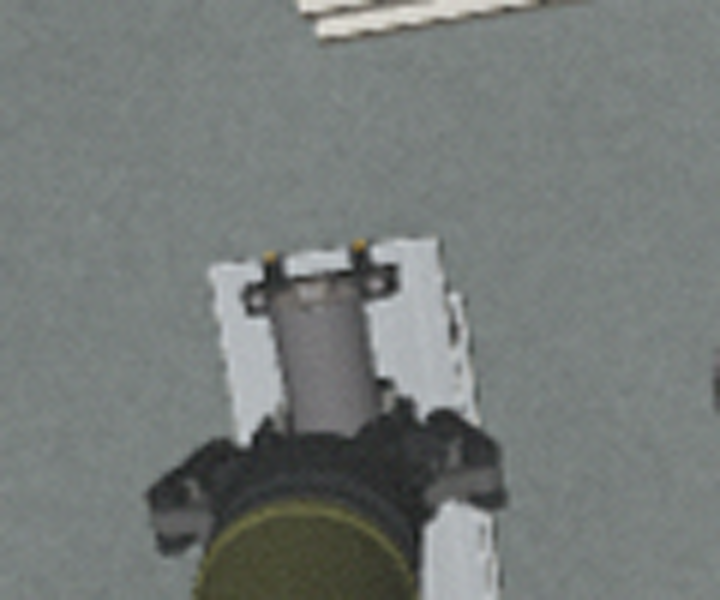

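```bash
python3 - <<'E'
from h import *
from rig import manip
s=manip.observe(); R=s["tool_rot"];p=s["ee_pos"];print(s["ft_force"])
c0=p+R@CT
for n,uv in (("scene4",[(412.8,201.3)]),("top4",[(200+312/6,80+290/6)])):
    c=load(n); print(n,"post pred",proj(c,c0-R[:,0]*.07),"seen",uv)
    for nm,q in (("contactblock top L/R",[[.08,.03,.008],[.08,-.03,.008]]),("plungerface",[[-.062,0,0]]),("pblock top corners",[[-.088,.025,.013],[-.088,-.025,.013],[-.116,-.025,.013]])):
        print(nm,(proj(c,O+np.array(q)@RD.T)-([330,165] if n[0]=="s" else [200,80])).round(1)*6)
    P=cloud(c).reshape(-1,3)[c["depth"].ravel()>0]; L=(P-p)@R; x=L[:,0]-.008
    for lo,hi in ((-.066,-.03),(.03,.07)):
        m=(np.hypot(L[:,1],L[:,2]-.007)<.026)&(x>lo)&(x<hi);Q=L[m]
        if m.sum()<30: continue
        from scipy.optimize import least_squares
        r=least_squares(lambda q: np.hypot(Q[:,1]-q[0],Q[:,2]-q[1])-.019,[0,.007],loss="soft_l1",f_scale=.001);print(lo,m.sum(),(r.x*1000).round(1))
E
```

```text
[-2.58166799 -1.11678143 -2.19049868]
scene4 post pred [[414.8306201  200.70785923]] seen [(412.8, 201.3)]
contactblock top L/R [[556.2 241.2]
 [462.  285. ]]
plungerface [[292.2 243.6]]
pblock top corners [[289.2 196.8]
 [213.6 228. ]
 [176.4 222. ]]
-0.066 256 [-0.5  5.9]
0.03 136 [-1.4  6.5]
top4 post pred [[251.29757796 126.631196  ]] seen [(252.0, 128.33333333333334)]
contactblock top L/R [[240.6 297.6]
 [388.2 277.2]]
plungerface [[372.6 625.8]]
pblock top corners [[320.4 701.4]
 [439.2 684.6]
 [450.  749.4]]
-0.066 274 [-0.8  7.8]
```

Model and pictures agree within about 1 px: post above the contact block (top crop (312,290)), flat end in front of the plunger. Now push the plunger back along the slope.

apply_moves(
  steps=[
    [[4,0,-1,0,0,0,1],[8,0,-2,0,0,0,1],[12,0,-2.5,0,0,0,1],[12,0,-2.5,0,0,0,1]],
  ],
  grip_force=100,
)

```text
clock: 6.7
ee_pos: [0.5853, 0.1449, 0.1253]
tool_rot: [[-0.841, -0.117, 0.528], [-0.099, 0.993, 0.063], [-0.532, 0.001, -0.847]]
ft_force: [3.4, -1.5, -2.1]
finger_gap: 0.415
```

```bash
python3 - <<'E'
from h import *
rel(*place(-74,2,12))
E
```

```text
t 6.7 shift mm [10.9  0.2 -1.6] turn [-0.1  0.1 -0.2] F [ 3.4 -1.5 -2.1] gap 0.415
```

apply_moves(
  steps=[
    [[4,0,-0.5,0,0,0,1],[8,0,-1,0,0,0,1],[12,0,-2,0,0,0,1],[12,0,-2,0,0,0,1]],
  ],
)

```text
clock: 7.1
ee_pos: [0.5778, 0.1442, 0.1232]
tool_rot: [[-0.837, -0.118, 0.535], [-0.099, 0.993, 0.065], [-0.539, 0.001, -0.842]]
ft_force: [8.5, -3.1, 0.9]
finger_gap: 0.417
```

```bash
python3 - <<'E'
from h import *
from rig import imaging,manip
c=imaging.camera("scene");np.savez("pics/scene5.npz",**c)
y0,x0=165,330
cv2.imwrite("pics/scene5.png",cv2.resize(cv2.cvtColor(c["pixels"][y0:y0+100,x0:x0+120],cv2.COLOR_RGB2BGR),None,fx=6,fy=6,interpolation=cv2.INTER_CUBIC))
rel(*place(-74,2,12))
rel(*place(-75,1,6))
s=manip.observe(); R=s["tool_rot"];p=s["ee_pos"];
P=cloud(c).reshape(-1,3)[c["depth"].ravel()>0]; L=(P-p)@R; x=L[:,0]-.008
d=np.hypot(L[:,1],L[:,2]-.007)
print(np.sort(L[(d<.019)&(x<-.03)&(x>-.09),0]*1000)[:10].round(1), np.sort(L[(d<.0205)&(d>.012)&(x<-.03)&(x>-.09),0]*1000)[:10].round(1))
E
```

```text
t 7.15 shift mm [ 3.8 -0.1  0.6] turn [ 0.   0.6 -0.1] F [ 7.8 -3.   0.7] gap 0.419
t 7.15 shift mm [ 4.8 -0.1  9.6] turn [ 0.   6.6 -0.1] F [ 7.8 -3.   0.7] gap 0.419
[-63.  -62.5 -61.8 -61.3 -61.1 -61.  -60.8 -60.6 -60.4 -60.2] [-58.8 -57.4 -57.2 -57.  -55.9 -55.9 -55.9 -55.8 -55.7 -55.7]
```

View pics/scene5.png

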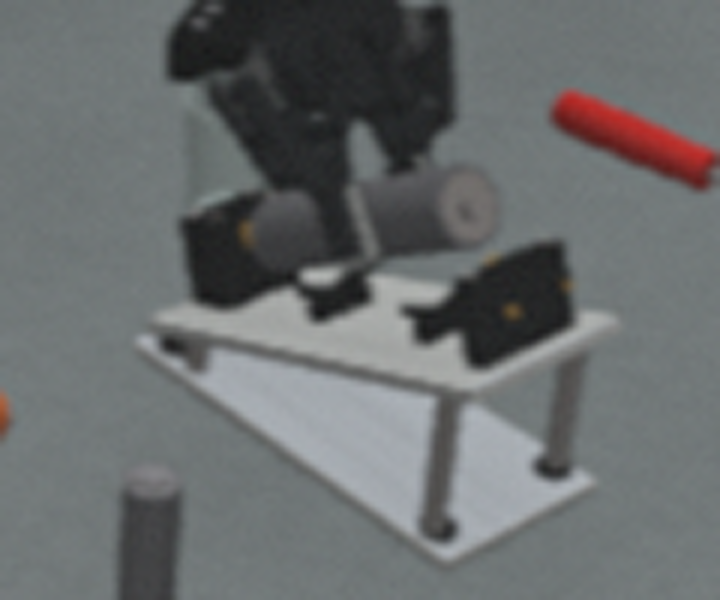

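apply_moves(
  steps=[
    [[4,0,0,0,0,0,1],[8,0,0,0,0.5,0,1],[10,0,0,0,0.6,0,1],[10,0,0,0,0.6,0,1]],
  ],
)

```text
clock: 7.55
ee_pos: [0.5752, 0.1441, 0.1218]
tool_rot: [[-0.836, -0.119, 0.536], [-0.099, 0.993, 0.066], [-0.54, 0.002, -0.841]]
ft_force: [9.3, -3.4, 2.7]
finger_gap: 0.413
```

```bash
python3 - <<'E'
from h import *
rel(*place(-74,2,12))
rel(*place(-74,1,6))
rel(*place(-74,0.5,0))
E
```

```text
t 7.55 shift mm [ 0.5 -0.2  0.8] turn [ 0.1  0.7 -0.1] F [ 9.3 -3.4  2.7] gap 0.413
t 7.55 shift mm [ 0.6 -0.2 10. ] turn [ 0.1  6.7 -0.1] F [ 9.3 -3.4  2.7] gap 0.413
t 7.55 shift mm [ 1.3 -0.3 18.7] turn [ 0.1 12.7 -0.1] F [ 9.3 -3.4  2.7] gap 0.413
```

apply_moves(
  steps=[
    [[8,0,2,0,2,0,1],[8,0,5,0,4,0,1],[8,0,8,0,6,0,1],[8,0,10,0,7.5,0,1],[8,0,10,0,7.5,0,1]],
  ],
)

```text
clock: 8.05
ee_pos: [0.5814, 0.1453, 0.1136]
tool_rot: [[-0.892, -0.119, 0.435], [-0.106, 0.993, 0.055], [-0.439, 0.003, -0.899]]
ft_force: [9.0, 0.5, 3.7]
finger_gap: 0.412
```

```bash
python3 - <<'E'
from h import *
from rig import imaging,manip
c=imaging.camera("scene");np.savez("pics/scene6.npz",**c)
y0,x0=165,330
cv2.imwrite("pics/scene6.png",cv2.resize(cv2.cvtColor(c["pixels"][y0:y0+100,x0:x0+120],cv2.COLOR_RGB2BGR),None,fx=6,fy=6,interpolation=cv2.INTER_CUBIC))
rel(*place(-74,1,6))
rel(*place(-74,0.5,0))
s=manip.observe(); R=s["tool_rot"];p=s["ee_pos"];
P=cloud(c).reshape(-1,3)[c["depth"].ravel()>0]; L=(P-p)@R; x=L[:,0]-.008
d=np.hypot(L[:,1],L[:,2]-.007)
print(np.sort(L[(d<.019)&(x<-.03)&(x>-.09),0]*1000)[:10].round(1), np.sort(L[(d<.0205)&(d>.012)&(x<-.03)&(x>-.09),0]*1000)[:10].round(1))
E
```

```text
t 8.1 shift mm [ 0.8 -0.7 -0.1] turn [ 0.2  0.  -0.1] F [8.3 1.9 3.6] gap 0.417
t 8.1 shift mm [ 0.6 -0.8  8.6] turn [ 0.2  6.  -0.1] F [8.3 1.9 3.6] gap 0.417
[-80.  -79.6 -79.3 -79.2 -79.1 -78.9 -78.7 -78.7 -78.4 -78.4] [-80.2 -79.6 -79.3 -79.2 -79.2 -79.1 -78.8 -78.7 -78.4 -78.4]
```

View pics/scene6.png

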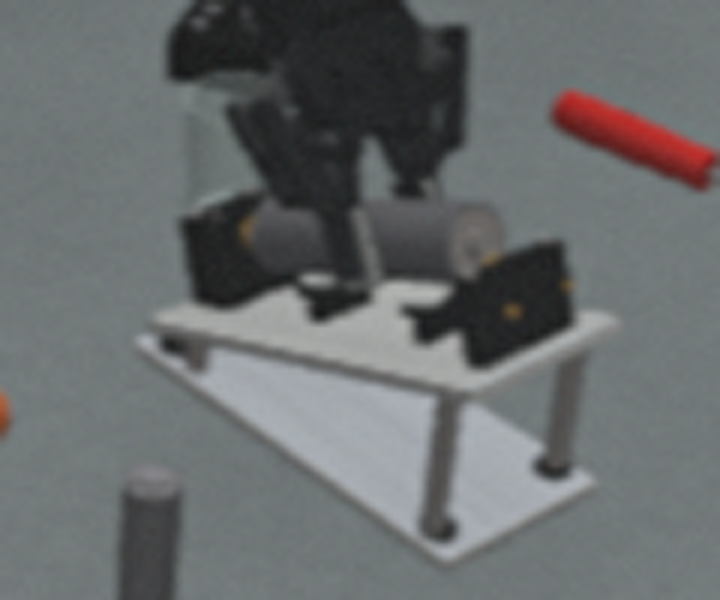

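apply_moves(
  steps=[
    [[8,0,0,0,0.5,0,1],[13,-0.5,0,0,0.7,0,1],[13,-0.5,0,0,0.7,0,1],[13,-0.5,2,0,2,0,1]],
  ],
)

```text
clock: 8.5
ee_pos: [0.5772, 0.1449, 0.1105]
tool_rot: [[-0.901, -0.12, 0.418], [-0.106, 0.993, 0.055], [-0.421, 0.005, -0.907]]
ft_force: [10.1, 0.8, 3.4]
finger_gap: 0.417
```

```bash
python3 - <<'E'
from h import *
rel(*place(-74,1,6))
rel(*place(-76,0.5,0))
E
```

```text
t 8.5 shift mm [-3.7 -0.8 -1.1] turn [ 0.2 -1.1 -0.2] F [10.1  0.8  3.4] gap 0.417
t 8.5 shift mm [-2.1 -0.9  7.4] turn [ 0.2  4.9 -0.1] F [10.1  0.8  3.4] gap 0.417
```

apply_moves(
  steps=[
    [[7,-0.8,2,0,2,0,1],[6,-0.8,4,0,3.5,0,1],[6,-0.8,6,0,5,0,1],[6,-0.8,6.5,0,5.5,0,1],[6,-0.8,6.5,0,5.5,0,1]],
  ],
)

```text
clock: 9.0
ee_pos: [0.5824, 0.1453, 0.1064]
tool_rot: [[-0.931, -0.119, 0.344], [-0.11, 0.993, 0.047], [-0.348, 0.006, -0.938]]
ft_force: [9.4, 1.6, 2.1]
finger_gap: 0.418
```

```bash
python3 - <<'E'
from h import *
from rig import imaging,manip
for n in ("scene","top"):
    c=imaging.camera(n);np.savez(f"pics/{n}7.npz",**c)
    y0,x0=(165,330) if n=="scene" else (80,200)
    cv2.imwrite(f"pics/{n}7.png",cv2.resize(cv2.cvtColor(c["pixels"][y0:y0+100,x0:x0+120],cv2.COLOR_RGB2BGR),None,fx=6,fy=6,interpolation=cv2.INTER_CUBIC))
rel(*place(-76,0.5,0))
rel(*place(-70,0,0))
E
```

```text
t 9.1 shift mm [ 0.4 -0.6  1.6] turn [ 0.3  0.3 -0.2] F [9.7 1.4 2.9] gap 0.416
t 9.1 shift mm [-5.6 -0.6  2.1] turn [ 0.3  0.3 -0.2] F [9.7 1.4 2.9] gap 0.416
```

View pics/scene7.png

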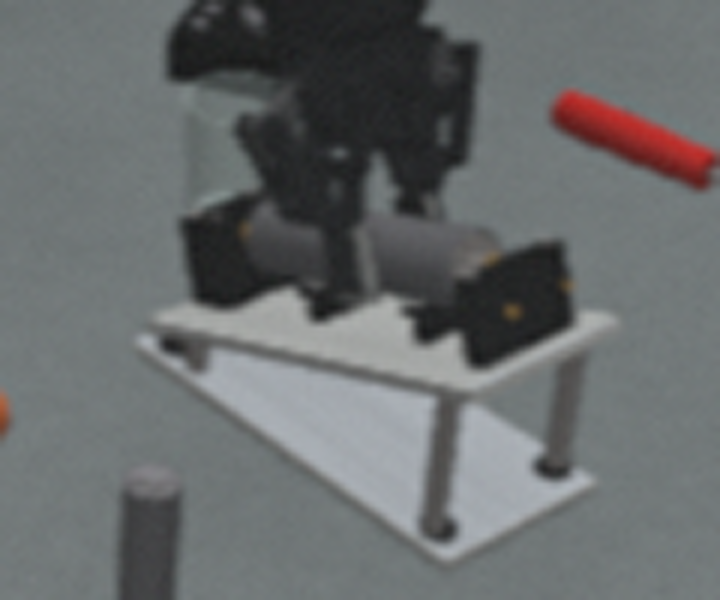

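View pics/top7.png

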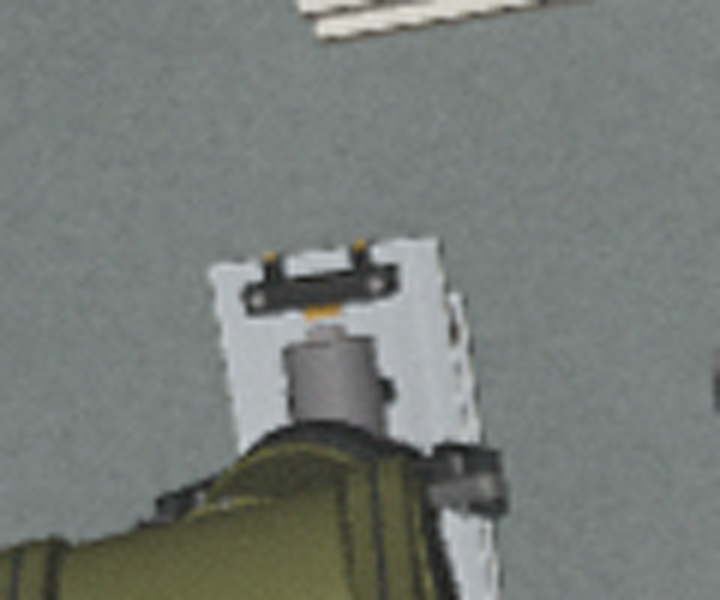

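```bash
python3 - <<'E'
from h import *
c=load("top7"); K=c["camera_matrix"];T=c["camera_from_world"];o=-T[:3,:3].T@T[:3,3];n=RD[:,2]
def cd(u,v,z):
    d=np.array([(u-K[0,2])/K[0,0],(v-K[1,2])/K[1,1],1])@T[:3,:3]; p0=O+z*n
    return ((o+d*(((p0-o)@n)/(d@n))-O)@RD*1000).round(1)
im=c["pixels"].astype(int)
for v in range(137,150):
    g=im[v,240:270].sum(1); 
    # subpixel edges: plate bright (>~480?) to cell
    th=(np.median(im[v,252:260].sum(1))+np.percentile(g,90))/2
    i=255-240
    l=i
    while g[l]<th: l-=1
    ul=240+l+(g[l]-th)/(g[l]-g[l+1])
    r=i
    while g[r]<th and r<28: r+=1
    ur=240+r-(g[r]-th)/(g[r]-g[r-1])
    print(v,round(ul,2),round(ur,2),cd((ul+ur)/2,v,0))
for v in range(125,133):
    row=im[v,236:272]; print(v,"dark",[236+i for i in range(36) if row[i].max()<80], "gold",[236+i for i in range(36) if row[i,0]-row[i,2]>60])
# plate edges at mid
E
```

```text
137 247.45 262.19 [57.1 -1.4  0. ]
138 246.21 262.55 [54.9  0.1  0. ]
139 246.26 262.59 [52.4  0.4 -0. ]
140 246.21 262.61 [50.   0.8  0. ]
141 246.28 262.98 [47.5  0.7  0. ]
142 246.76 263.61 [44.9 -0.3 -0. ]
143 247.23 265.53 [42.1 -2.8  0. ]
144 247.12 265.69 [39.7 -2.4  0. ]
145 246.62 265.98 [37.3 -1.8  0. ]
146 247.11 265.89 [34.8 -1.9  0. ]
147 247.08 265.29 [32.5 -0.7  0. ]
148 247.1 264.39 [30.2  0.8  0. ]
149 247.27 264.38 [27.8  1.   0. ]
125 dark [244, 245, 246, 256, 257, 258, 259, 260, 261, 262, 263, 264, 265] gold []
126 dark [244, 245, 246, 247, 249, 250, 251, 252, 253, 254, 255, 256, 257, 258, 259, 260, 264, 265] gold []
127 dark [243, 244, 245, 246, 247, 248, 249, 250, 251, 252, 253, 254, 255, 256, 257, 258, 259, 260, 264, 265] gold []
128 dark [241, 242, 243, 244, 245, 246, 247, 248, 249, 250, 251, 252, 253, 254, 255, 256, 257, 258, 259, 260, 261, 263, 264, 265] gold []
129 dark [241, 244, 245, 246, 247, 248, 249, 250, 251, 252, 253, 254, 255, 256, 257, 258, 259, 260, 261] gold []
130 dark [244, 245, 246, 247, 248, 249, 250, 251, 252, 253, 254, 255] gold []
131 dark [241, 242, 243, 244, 245, 246] gold [251, 252, 253, 254, 255]
132 dark [] gold [251, 252, 253, 254, 255]
```

```bash
python3 - <<'E'
from h import *
c=load("top7"); K=c["camera_matrix"];T=c["camera_from_world"];o=-T[:3,:3].T@T[:3,3];n=RD[:,2]
def cd(u,v,z):
    d=np.array([(u-K[0,2])/K[0,0],(v-K[1,2])/K[1,1],1])@T[:3,:3]; p0=O+z/1000*n
    return ((o+d*(((p0-o)@n)/(d@n))-O)@RD*1000).round(1)
print("gold",cd(253,131.5,6)); print("blocktop",cd(253.1,127.5,8))
im=c["pixels"].astype(int)
for v in (133,134,135): 
    print(v,im[v,244:266].sum(1))
rel(*place(-76,-2,0))
E
```

```text
gold [71.2  0.1  6. ]
blocktop [80.8 -1.9  8. ]
133 [559 568 573 558 557 546 540 495 502 512 549 537 540 548 548 551 536 547
 536 538 545 537]
134 [538 552 562 556 558 554 540 511 446 401 430 386 379 454 563 548 552 536
 536 533 540 533]
135 [535 546 563 553 552 564 526 409 423 418 423 398 343 392 518 515 508 502
 525 538 540 534]
t 9.1 shift mm [ 0.4 -0.6  4.1] turn [ 0.3  0.3 -0.2] F [9.7 1.4 2.9] gap 0.416
```

apply_moves(
  steps=[
    [[8,0,1,0,0.5,0,1],[8,0,3,0,0.8,0,1],[8,0,5,0,0.8,0,1],[8,0,5,0,0.8,0,1]],
  ],
)

```text
clock: 9.5
ee_pos: [0.5823, 0.1455, 0.1052]
tool_rot: [[-0.931, -0.119, 0.346], [-0.11, 0.993, 0.048], [-0.349, 0.007, -0.937]]
ft_force: [-2.5, -2.0, 24.7]
finger_gap: 0.417
```

```bash
python3 - <<'E'
from h import *
rel(*place(-76,0,0))
E
```

```text
t 9.5 shift mm [ 0.3 -0.8  0.9] turn [ 0.3  0.5 -0.2] F [-2.5 -2.  24.7] gap 0.417
```

apply_moves(
  steps=[
    [[5,0,3,0,0.5,0,1],[3,0,3,0,0.5,0,1],[1,0,3,0,0.5,0,1],[-1,0,3,0,0.5,0,1],[-2,0,3,0,0.5,0,1]],
  ],
)

```text
clock: 10.0
ee_pos: [0.5826, 0.1455, 0.1052]
tool_rot: [[-0.934, -0.119, 0.337], [-0.11, 0.993, 0.047], [-0.34, 0.006, -0.94]]
ft_force: [-16.4, -2.5, 25.6]
finger_gap: 0.416
```

```bash
python3 - <<'E'
from h import *
rel(*place(-70,0,0))
E
```

```text
t 10.0 shift mm [-5.5 -0.8  0.8] turn [ 0.3 -0.1 -0.2] F [-16.4  -2.5  25.6] gap 0.416
```

apply_moves(
  steps=[
    [[-1,0,1,0,0,0,1],[-2,0,0,0,0,0,1],[-3,0,-0.5,0,0,0,1],[-4,0,-0.5,0,0,0,1]],
  ],
)

```text
clock: 10.4
ee_pos: [0.5864, 0.146, 0.1072]
tool_rot: [[-0.934, -0.119, 0.337], [-0.11, 0.993, 0.047], [-0.34, 0.007, -0.94]]
ft_force: [1.3, -0.4, 0.6]
finger_gap: 0.417
```

```bash
python3 - <<'E'
from h import *
rel(*place(-70,0,0))
E
```

```text
t 10.4 shift mm [-1.2 -0.8  1.4] turn [ 0.3 -0.1 -0.2] F [ 1.3 -0.4  0.6] gap 0.417
```

apply_moves(
  steps=[
    [[-1,0,1,0,0,0,1],[-2,0,2,0,0,0,1],[-2,0,2,0,0,0,1]],
  ],
)

```text
clock: 10.7
ee_pos: [0.5866, 0.146, 0.1068]
tool_rot: [[-0.935, -0.119, 0.335], [-0.11, 0.993, 0.046], [-0.338, 0.006, -0.941]]
ft_force: [-10.0, -2.0, 18.4]
finger_gap: 0.414
```

```bash
python3 - <<'E'
from h import *
from rig import imaging,manip
for n in ("scene","top"):
    c=imaging.camera(n);np.savez(f"pics/{n}8.npz",**c)
    y0,x0=(175,350) if n=="scene" else (110,220)
    cv2.imwrite(f"pics/{n}8.png",cv2.resize(cv2.cvtColor(c["pixels"][y0:y0+60,x0:x0+80],cv2.COLOR_RGB2BGR),None,fx=9,fy=9,interpolation=cv2.INTER_CUBIC))
rel(*place(-70,0,0))
E
```

```text
t 10.8 shift mm [-1.2 -0.8  0.9] turn [ 0.3 -0.3 -0.2] F [-8.8 -1.5 18.2] gap 0.418
```

View pics/scene8.png

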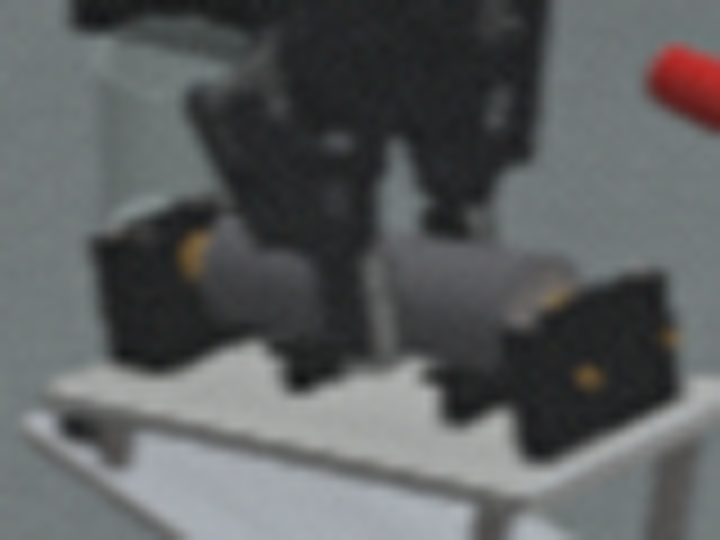

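View pics/top8.png

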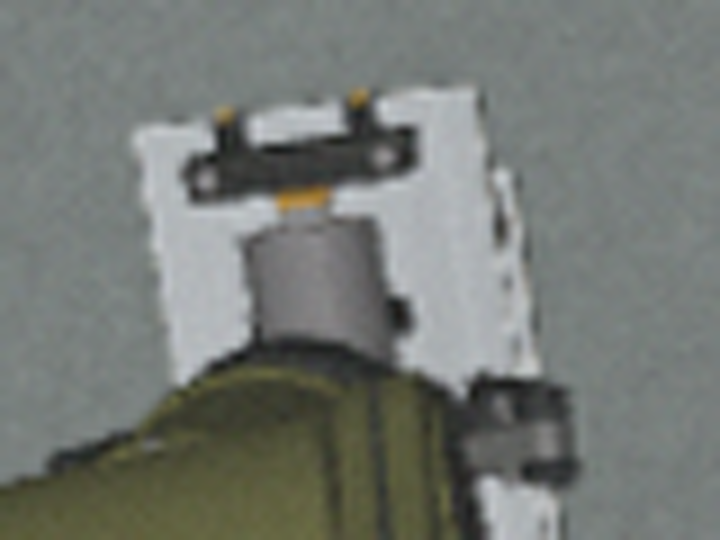

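```bash
python3 - <<'E'
from h import *
c=load("top8");c0=load("top0"); im=c["pixels"].astype(int); im0=c0["pixels"].astype(int)
P=lambda x,y,z: proj(c,O+RD@(np.array([x,y,z])/1000))[0].round(2)
print("saddle L,R,mid top",P(35,20.5,-13),P(35,-20.5,-13),"axis",P(35,0,0),P(55,0,0),"contact",P(70,0,5),"shoulder",P(64,0,0))
for v in range(143,149):
    print(v,"sad0",[u for u in range(240,272) if im0[v,u].max()<90])
def edges(g,i):
    th=(np.median(g[i-4:i+5])+540)/2; l=r=i
    while g[l]<th:l-=1
    while g[r]<th:r+=1
    return l+(g[l]-th)/(g[l]-g[l+1]), r-(g[r]-th)/(g[r]-g[r-1])
for v in range(133,148):
    e=edges(im[v].sum(1),255); print(v,np.round(e,2),round(sum(e)/2,2))
for v in range(129,135): print(v,"gold0",[u for u in range(240,270) if im0[v,u,0]-im0[v,u,2]>40],"now",[u for u in range(240,270) if im[v,u,0]-im[v,u,2]>40])
E
```

```text
saddle L,R,mid top [248.07 146.62] [264.38 144.35] axis [255.73 146.04] [254.4  137.94] contact [253.18 131.96] shoulder [253.79 134.27]
143 sad0 [258, 259, 260, 261, 262, 263, 264]
144 sad0 [252, 253, 254, 255, 256, 257, 258, 259, 260, 261, 262, 263, 264]
145 sad0 [248, 249, 250, 251, 252, 253, 254, 255, 256, 257, 258, 259, 260, 261, 262, 263, 264, 265]
146 sad0 [248, 249, 250, 251, 252, 253, 254, 255, 256, 257, 258, 259, 260, 261, 262, 263, 264]
147 sad0 [248, 249, 250, 251, 252, 253, 254, 255, 256, 257, 258]
148 sad0 [248, 249, 250, 251]
133 [250.33 256.6 ] 253.46
134 [250.43 261.65] 256.04
135 [248.47 261.84] 255.16
136 [245.63 262.38] 254.01
137 [245.69 262.36] 254.02
138 [246.23 262.52] 254.37
139 [246.27 262.53] 254.4
140 [246.37 262.61] 254.49
141 [246.33 263.08] 254.71
142 [246.82 263.61] 255.21
143 [247.27 265.45] 256.36
144 [247.1  265.65] 256.37
145 [246.64 265.96] 256.3
146 [247.15 265.85] 256.5
147 [247.15 264.83] 255.99
129 gold0 [] now []
130 gold0 [] now []
131 gold0 [251, 252, 253, 254, 255, 256] now [251, 252, 253, 254, 255, 256]
132 gold0 [251, 252, 253, 254, 255] now [251, 252, 253, 254, 255]
133 gold0 [] now [251]
134 gold0 [] now []
```

The post is up against the contact and the cell's centre line matches the saddles and contact within about 0.2 px (254.4 seen and predicted at row 138). Ease off the pressure and open.

apply_moves(
  steps=[
    [[0,0,0.7,0,0,0,1],[0,0,0.7,0,0,0,1]],
  ],
  grip_force=30,
)

```text
clock: 11.0
ee_pos: [0.5866, 0.146, 0.1068]
tool_rot: [[-0.935, -0.119, 0.335], [-0.11, 0.993, 0.046], [-0.338, 0.006, -0.941]]
ft_force: [-3.9, -0.6, 10.7]
finger_gap: 0.415
```

```bash
python3 - <<'E'
from h import *
rel(*place(-70,0,0))
E
```

```text
t 11.0 shift mm [-1.1 -0.8  1. ] turn [ 0.3 -0.2 -0.2] F [-3.9 -0.6 10.7] gap 0.415
```

apply_moves(
  steps=[
    [[0,0,0.3,0,0,0,0.1],[0,0,0.3,0,0,0,0.0],[0,0,0.3,0,0,0,-0.1],[0,0,0.3,0,0,0,-0.1]],
  ],
)

```text
clock: 11.4
ee_pos: [0.5861, 0.1459, 0.1058]
tool_rot: [[-0.935, -0.119, 0.333], [-0.11, 0.993, 0.046], [-0.337, 0.006, -0.942]]
ft_force: [0.1, 0.1, -0.1]
finger_gap: 0.551
```

```bash
python3 - <<'E'
from h import *
from rig import imaging,manip
for n in ("scene","top"):
    c=imaging.camera(n);np.savez(f"pics/{n}9.npz",**c)
    y0,x0=(175,350) if n=="scene" else (110,220)
    cv2.imwrite(f"pics/{n}9.png",cv2.resize(cv2.cvtColor(c["pixels"][y0:y0+60,x0:x0+80],cv2.COLOR_RGB2BGR),None,fx=9,fy=9,interpolation=cv2.INTER_CUBIC))
rel(*place(-70,0,0))
E
```

```text
t 11.5 shift mm [-1.6 -0.8  0.3] turn [ 0.3 -0.3 -0.2] F [-0.1 -0.   0.2] gap 0.55
```

View pics/scene9.png

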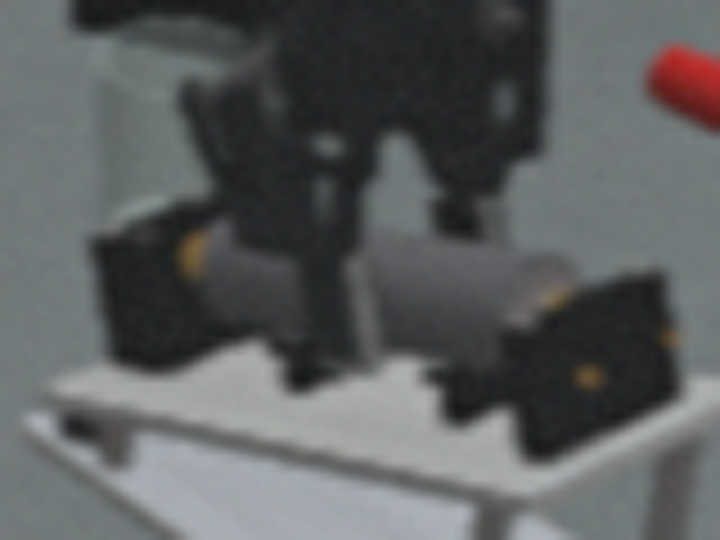

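View pics/top9.png

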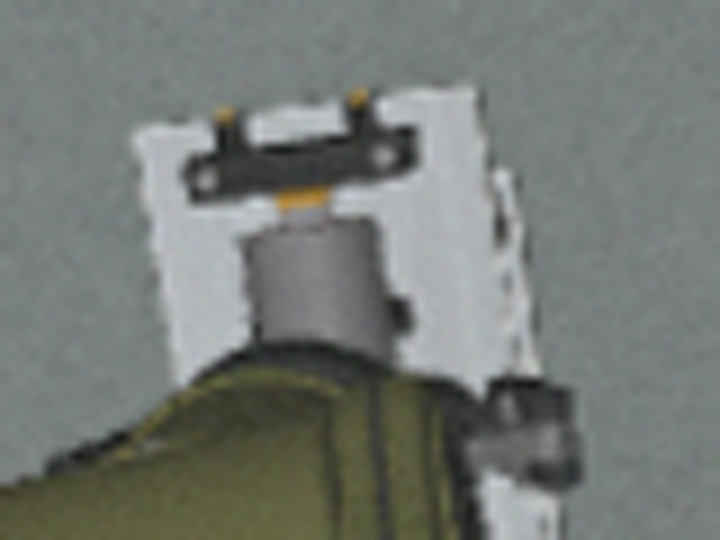

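The cell stayed put when released, with zero force on the tool. Now open wide and withdraw square to the slope.

apply_moves(
  steps=[
    [[0,0,0,0,0,0,-0.4],[0,0,0,0,0,0,-0.7],[0,0,-3,0,0,0,-0.8],[0,0,-12,0,0,0,-0.8],[0,0,-25,0,0,0,-0.8]],
  ],
)

```text
clock: 12.0
ee_pos: [0.5774, 0.1447, 0.1298]
tool_rot: [[-0.935, -0.119, 0.333], [-0.11, 0.993, 0.046], [-0.336, 0.006, -0.942]]
ft_force: [-1.2, 0.5, -0.5]
finger_gap: 0.899
```

apply_moves(
  steps=[
    [[0,0,-20,0,0,0,-0.8],[0,0,-50,0,0,0,-0.8],[0,0,-90,0,0,0,-0.8],[0,0,-130,0,0,0,-0.8],[0,0,-130,0,0,0,-0.8]],
  ],
)

```text
clock: 12.5
ee_pos: [0.5358, 0.1393, 0.2597]
tool_rot: [[-0.931, -0.119, 0.344], [-0.109, 0.993, 0.048], [-0.348, 0.007, -0.938]]
ft_force: [0.5, 0.9, 0.5]
finger_gap: 0.9
```

apply_moves(
  steps=[
    [[20,40,-20,0,0,0,-0.8],[40,80,-40,0,0,0,-0.8],[60,120,-50,0,0,0,-0.8],[60,160,-50,0,0,0,-0.8],[60,200,-50,0,0,0,-0.8]],
  ],
)

```text
clock: 13.0
ee_pos: [0.4373, 0.3299, 0.2883]
tool_rot: [[-0.931, -0.12, 0.346], [-0.11, 0.993, 0.049], [-0.349, 0.008, -0.937]]
ft_force: [0.4, -0.1, 0.3]
finger_gap: 0.901
```

```bash
python3 - <<'E'
from h import *
from rig import imaging,manip
for n in ("scene","top"):
    c=imaging.camera(n);np.savez(f"pics/{n}10.npz",**c)
    y0,x0=(175,350) if n=="scene" else (110,210)
    k,w=(60,80) if n=="scene" else (110,110)
    f=9 if n=="scene" else 5.4
    cv2.imwrite(f"pics/{n}10.png",cv2.resize(cv2.cvtColor(c["pixels"][y0:y0+k,x0:x0+w],cv2.COLOR_RGB2BGR),None,fx=f,fy=f,interpolation=cv2.INTER_CUBIC))
    cv2.imwrite(f"pics/{n}10f.png",cv2.cvtColor(c["pixels"],cv2.COLOR_RGB2BGR))
    # fit cylinder in deck frame
    from scipy.optimize import least_squares
    P=cloud(c).reshape(-1,3)[c["depth"].ravel()>0]; L=(P-O)@RD
    m=(abs(L[:,0]+3)<10)|(abs(L[:,0])<.055); m&=(np.hypot(L[:,1],L[:,2])<.026)&(abs(L[:,0])<.055)&(L[:,2]>-.008);Q=L[m]
    r=least_squares(lambda q: np.hypot(Q[:,1]-q[0]-q[2]*Q[:,0],Q[:,2]-q[1]-q[3]*Q[:,0])-.019,[0,0,0,0],loss="soft_l1",f_scale=.001)
    print(n,m.sum(),"y,z mm",(r.x[:2]*1e3).round(2),"ang",np.degrees(r.x[2:]).round(2),"res",r.fun.std())
print(manip.observe()["ee_pos"],manip.observe()["clock"])
E
```

```text
scene 353 y,z mm [-0.14  3.04] ang [-0.01 -0.07] res 0.0012951963163308042
top 682 y,z mm [-0.14  0.69] ang [-0.03  0.08] res 0.0015223244337684617
[0.43824251 0.33359656 0.28825658] 13.1
```

View pics/scene10.png

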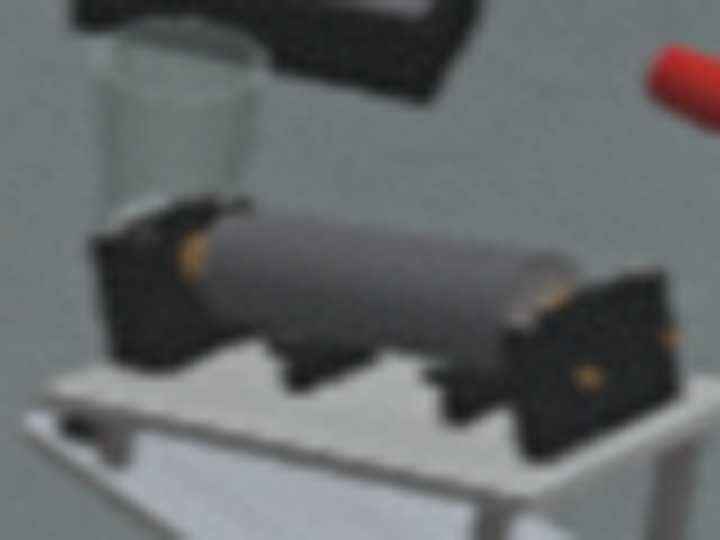

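View pics/top10.png

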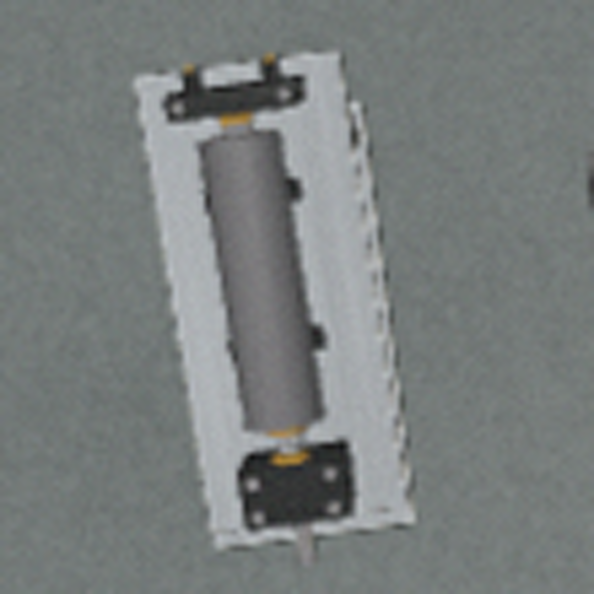

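View pics/scene10f.png

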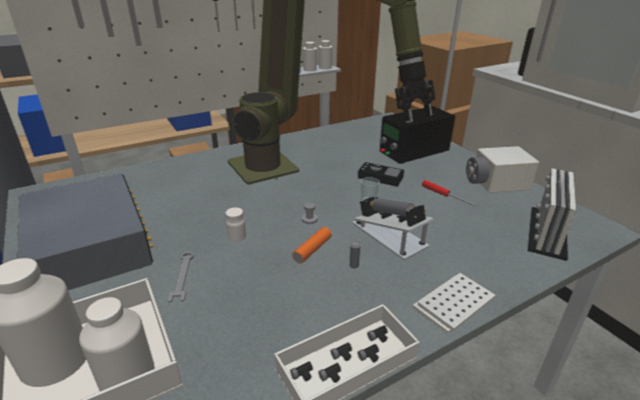

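```bash
python3 - <<'E'
from h import *
from rig import manip
a,b=load("top0"),load("top10")
d=cv2.absdiff(cv2.GaussianBlur(a["pixels"],(5,5),0),cv2.GaussianBlur(b["pixels"],(5,5),0)).max(-1)>25
k,l,st,_=cv2.connectedComponentsWithStats(d.astype(np.uint8)); print(st[1:][st[1:,4]>8].tolist())
manip.close_job()
E
```

```text
[[246, 133, 18, 15, 198], [384, 143, 50, 20, 176], [249, 147, 19, 29, 405], [428, 148, 7, 2, 9], [253, 175, 18, 15, 204], [5, 205, 190, 195, 15413], [0, 290, 9, 36, 120], [134, 310, 8, 9, 64], [0, 331, 110, 69, 3187], [133, 337, 8, 10, 68], [36, 373, 6, 9, 46], [46, 374, 7, 5, 24], [346, 379, 15, 16, 80], [305, 383, 28, 17, 271], [329, 382, 17, 10, 86], [350, 394, 7, 6, 26]]
the job is handed in; nothing more can be done
```

I gripped the grey cell near its middle and carried it over to the fixture. I tilted it 12° over the slope and pressed the plunger back about 14 mm with the flat end. Then I swung the post down in front of the contact, set the cell in both saddles and let it slide up against the contact. I let go and backed off, and handed the job in at about 13 s.

**Last checks, with the gripper away:**
- **In the saddles:** the cell's axis is within 0.2 mm sideways and 0.1° of the seated line. Its height is about 0.2 mm from seated after correcting for each camera's offset; uncorrected, the scene camera read 3.0 mm high and the top camera 0.7 mm.
- **Ends:** in the pictures the post meets the brass contact and the flat end sits on the pressed plunger. By the arm's own readings the cell was about 1 mm short of the nominal position along the slope, which is within calibration error. I could not measure the plunger travel directly.
- **Release:** the cell did not visibly move when the fingers opened, and the force on the tool went to zero.
- **Other things on the bench:** comparing top pictures from before and after shows changes only at the cell's old spot, the fixture, and where the arm is or casts its view. The arm covers the meter and the screwdriver handle in that comparison, but both look unmoved in the scene picture.

The largest wrist force I saw was about 30 N, while pressing the cell into the saddles. The first slide up the slope stuck on saddle friction, so I eased the pressure and repeated it.

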